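Grade the ground moonstones and pass the tray on to polishing

TASK

Sort the ground moonstone blanks from the rubber mat into the wooden tray where it stands, every stone flat on the floor of the row for its size: small ones in the narrow row, medium in the middle one, large in the wide one. When all are sorted, carry the tray level, with its stones, over to the polisher's steel drip pan and set it down flat inside the lips, every stone still in its row. Also put the metal sizing gauge away by hanging it on the peg of the wooden post by its hanging hole, and leave the bowl, brush and rough stone alone.

Things in the scene. Friction and masses are not known exactly. Their poses are not given: they have to be found in the camera images.
- small1_mid (a point): centre, half-way up, of a small stone: a round pale moonstone blank 20 mm in diameter and 15 mm high, flat underneath, straight-sided for the lowest 10 mm, low dome on top; it lies flat side down on the rubber mat (mat top 3 mm above the bench) at the start. Weighs 11 g. May be absent.
- small2_mid (a point): centre, half-way up, of a small stone: a round pale moonstone blank 20 mm in diameter and 15 mm high, flat underneath, straight-sided for the lowest 10 mm, low dome on top; it lies flat side down on the rubber mat (mat top 3 mm above the bench) at the start. Weighs 11 g. May be absent.
- medium1_mid (a point): centre, half-way up, of a medium stone: a round pale moonstone blank 28 mm in diameter and 15 mm high, flat underneath, straight-sided for the lowest 10 mm, low dome on top; it lies flat side down on the rubber mat (mat top 3 mm above the bench) at the start. Weighs 21 g. May be absent.
- medium2_mid (a point): centre, half-way up, of a medium stone: a round pale moonstone blank 28 mm in diameter and 15 mm high, flat underneath, straight-sided for the lowest 10 mm, low dome on top; it lies flat side down on the rubber mat (mat top 3 mm above the bench) at the start. Weighs 21 g. May be absent.
- large1_mid (a point): centre, half-way up, of a large stone: a round pale moonstone blank 36 mm in diameter and 15 mm high, flat underneath, straight-sided for the lowest 10 mm, low dome on top; it lies flat side down on the rubber mat (mat top 3 mm above the bench) at the start. Weighs 34 g. May be absent.
- large2_mid (a point): centre, half-way up, of a large stone: a round pale moonstone blank 36 mm in diameter and 15 mm high, flat underneath, straight-sided for the lowest 10 mm, low dome on top; it lies flat side down on the rubber mat (mat top 3 mm above the bench) at the start. Weighs 34 g. May be absent.
- tray_grip (a point): centre of the wooden sorting tray, 45 mm above its underside, in the upright tab it is carried by (tab 40 mm along x, 12 mm thick along y, top 60 mm above the underside). z up, rows run along y. Tray 146 mm (x) by 194 mm (y), about 0.45 kg, balanced at the tab; outer walls 24 mm high, floor 6 mm thick. It starts on the bench.
- row_small (a point): on the tray's floor, 6 mm above its underside, in the middle of its narrow row, 34 mm wide, for small stones (x = -50 mm from the tray's centre). Tray axes. Rows are parted by ribs 4 mm thick, tops 10 mm above the floor; a spine 6 mm thick, as high, at y = 0 cuts each row into two bays 88 mm long (bay centres y = +47 and -47 mm).
- row_medium (a point): the same for the middle row, 42 mm wide, for medium stones (x = -8 mm from the tray's centre)
- row_large (a point): the same for the wide row, 50 mm wide, for large stones (x = +42 mm from the tray's centre)
- pan: fixed shallow steel drip pan of the polisher on four short legs; origin on the bench under its centre. 210 mm (x) by 260 mm (y) outside, 202 by 252 mm inside; its floor is 50 mm above the bench, its lips stand 10 mm above the floor. The tray fits in with its rows along the pan's y axis.
- gauge_hole (a point): centre of the hanging hole (24.5 mm across, right through along y) of the sizing gauge: an aluminium plate 108 mm wide (x), 115 mm tall (z up), 8 mm thick (y), 0.17 kg. The hole is on its upright centre line, 42 mm below its top edge, 73 mm above its foot. The three lower holes (36, 20, 28 mm) are for sizing, not hanging. It starts on edge in the slotted block.
- block: fixed wooden block, 80 mm (x) by 46 mm (y), 32 mm high, with a slot 11 mm wide along x whose bottom is 12 mm above the bench, in which the gauge stands loosely; origin on the bench under its centre
- peg_mid (a point): middle, 129 mm above the bench, of a fixed round steel peg, 8 mm thick and 79 mm long, on a wooden post. Its y axis points level from the post to the peg's free end (41 mm away, post face 37 mm the other way); z up. The peg rises 8 degrees to its free end. Post 32 mm square, 142 mm high, foot 85 mm square, 14 mm high. Nothing is above the peg.
- bowl: bystander: orange plastic bowl, 150 mm across, 55 mm high; origin under its centre
- brush: bystander: a hand brush lying on the bench; origin under its middle
- rough: bystander: a lump of rough yellowish stone, about 85 by 60 by 35 mm; origin under its middle

How it is judged:
By the outcome, as a careful person would: the job done as asked, in the order asked, and still so for the second after the job is handed in, with the robot touching nothing.
Of small1, small2, medium1, medium2, large1, large2 only 5 to 6 are there at a start; the rules pass over those that are not, and their reading is None.
At some moment in a run one of small1, small2, medium1, medium2, large1, large2 may be knocked a few centimetres aside while the robot is not near it.
It also fails if it takes over 208 s, if anything falls off the work surface, if the arm or the gripper's body presses on something with over 40 N, if the wrist force passes 120 N, or if a joint passes its speed limit or range.

ROBOT

A 6-joint arm with a two-finger parallel gripper is mounted at the origin on the work surface. World frame = base frame: x ahead of the robot, y to its left, z up, the work surface at z = 0. Lengths are in m, angles in rad, forces in N, time in s.
With the tool pointing down it reaches from about 0.375 to 0.9 m from the base axis. Payload 3.1 kg.
Tool frame: the origin (TCP) lies where the fingers leave the gripper's body, on its centre line; the fingertips stand 73 mm ahead of it and the grasp point (between the pads) lies 54 mm ahead of it; z points along the fingers, y is the line along which they close (so a half turn about z gives the same grasp; the last joint's range is limited). The gripper opens to 85 mm and grips with 20 to 120 N. Pads are 22 mm wide; open, the fingers measure 114 mm over their backs; the gripper's body (76 mm by 85 mm) begins 54 mm behind the grasp point. The pads swing forward as they close: fully open they stand 13 mm farther back than shut.
Start: joints at [-1.347, 0.527, 1.433, -0, 1.181, -0.178], TCP at [0.244, -0.575, 0.304] pointing down, gripper open.
Joint ranges: [-3.08, 3.08], [-0.75, 2.2], [0.22, 2.44], [-1.43, 4.57], [0, 2.65], [-2.85, 2.85]. Speed limits (rad/s): [2.79, 2.79, 3.14, 3.14, 3.14, 3.14].

INTERFACE

Orientations are given as a unit quaternion [x, y, z, w].
In Python, from station import manip gives the robot as it stands.
- The arm moves only by the shell command python3 -m crank 'ROWS' [FORCE]. ROWS is JSON, a list of rows, each an object with "dp": the shift along the tool's x, y, z normalised to -1 to 1, where 1 is 50 cm, a list of three; "delta_rot": the turn, a rotation vector about the tool's x, y, z normalised to -1 to 1, where 1 is 2 pi rad, a list of three; "fingers": the opening, from -1 (shut) to 1 (fully open). A call has 1 to 12 rows; each row shifts and turns the commanded pose from where the row before left it, along the tool's axes as they then stand; what a row does not reach is not made up. A row lasts 1/12 s, in which the tool goes at most 41.7 mm and 7.16 degrees, less where a joint would pass 70% of its speed; a pose out of reach is approached as far as the arm can. A call with a number of a shift or a turn outside -1 to 1 is refused whole. A call with a gripper value outside its range is refused whole. The fingers move at their own pace and stop on an object; FORCE is the grip in N (left out, the last holds). Time passes only in rows, so rows that do not move let the fingers close. It gives the time, the measured TCP pose, the force, the opening and the grip force at its end, in the units of the state.
- manip.sense(): the state, without advancing time (a new reading comes with each control period).
- manip.snapshot(name): name is "side" or "top"; returns (picture, depth): 400x640x3 uint8, red, green, blue; 400x640 float32, m along the optical axis (not along the pixel's ray), 0 where there is no reading.
- manip.camera_model(name): a dict with "fx", "fy", "cx", "cy" (pixels), "k1" (the pictures are not rectified: a ray, as slopes to the right and down, at radius r is drawn at 1 + k1 r^2 times it, then the intrinsics apply), "origin" and "attitude" of the camera in the world. Camera axes: x right, y up, looking along -z (the intrinsics and any distortion apply to the point x, -y, -z); pixel columns grow to the right and rows downward; lengths in m; the calibration is good to about 2 mm. A picture is of the moment at which its call begins. camera_model takes no time and is no camera call.
- manip.sign_off(): hands the job in; it is judged then, once.
The state is a dict: "t": time; "q": joint angles; "qd": joint speeds; "tau": joint torques, N m; "tcp_pos": TCP position; "tool_rot": TCP orientation; "force": force on the tool from outside, world axes, zero at the start; "ft_torque": the same for the moment, N m; "finger_gap": opening from 0.0 (shut) to 1.0 (fully open); "gripper_force": force on a finger pad.
Only numpy, scipy, OpenCV 4.12 (cv2) and the standard library are available. Lean on these libraries where they do the work, as an engineer would, in place of code of your own. Each camera call takes 0.05 s, during which the arm holds its last target. There are 200 camera calls.

## Working session

There is one attempt and no reset: what is moved stays moved. The work goes in short steps, Python scripts to look and compute and a shell command to move; the robot and the scene stay as the last step left them, time stands still between calls to the robot, and variables do not carry over. Pictures are saved under pics/ and viewed, at most 14 in all, crops included, and the job is handed in when it is done.

```bash
ls; mkdir -p pics; cat > h.py <<'E'
import numpy as np, cv2
from station import manip
from scipy.spatial.transform import Rotation as R
def snap(n,f=None):
    p,d=manip.snapshot(n)
    np.savez('last_%s.npz'%n,p=p,d=d)
    if f: cv2.imwrite('pics/'+f,p[:,:,::-1])
    return p,d
def last(n):
    a=np.load('last_%s.npz'%n); return a['p'],a['d']
def Rc(c):
    a=np.array(c['attitude']); return a if a.shape==(3,3) else R.from_quat(a).as_matrix()
def slopes(n,uv):
    c=manip.camera_model(n); uv=np.atleast_2d(uv).astype(float)
    K=np.array([[c['fx'],0,c['cx']],[0,c['fy'],c['cy']],[0,0,1.]])
    s=cv2.undistortPoints(uv.reshape(-1,1,2),K,np.array([c['k1'],0,0,0.]),None,None,None,).reshape(-1,2)
    return c,s
def onz(n,uv,z):
    "pixels -> world at height z"
    c,s=slopes(n,uv); d=np.c_[s[:,0],-s[:,1],-np.ones(len(s))]@Rc(c).T
    o=np.array(c['origin']); return o+d*((z-o[2])/d[:,2])[:,None]
def cloud(n,d):
    h,w=d.shape; u,v=np.meshgrid(np.arange(w),np.arange(h))
    c,s=slopes(n,np.c_[u.ravel(),v.ravel()]); z=d.ravel()[:,None]
    P=(np.c_[s[:,0],-s[:,1],-np.ones(len(s))]*z)@Rc(c).T+np.array(c['origin'])
    P[z[:,0]==0]=np.nan
    return P.reshape(h,w,3)
def proj(n,P):
    c=manip.camera_model(n); q=(np.atleast_2d(P)-np.array(c['origin']))@Rc(c)
    s=np.c_[q[:,0]/-q[:,2],-q[:,1]/-q[:,2]]; s=s*(1+c['k1']*(s**2).sum(1))[:,None]
    return np.c_[s[:,0]*c['fx']+c['cx'],s[:,1]*c['fy']+c['cy']]
E
python3 - <<'E'
from h import *
snap('top','top0.png');snap('side','side0.png')
for n in('top','side'):print(manip.camera_model(n))
print(manip.sense())
E
```

```text
pics
{'fx': 368.2811113643469, 'fy': 368.2811113643469, 'cx': 318.91183233573486, 'cy': 199.1366204995285, 'k1': -0.0520929318134867, 'origin': array([0.42630599, 0.02104419, 0.97021349]), 'attitude': array([-0.06440064,  0.07893517,  0.7585311 , -0.6436244 ])}
{'fx': 457.9932275053119, 'fy': 457.9932275053119, 'cx': 319.08222012722524, 'cy': 198.00472319698068, 'k1': -0.015264553372481886, 'origin': array([0.27462316, 0.86147605, 0.6442516 ]), 'attitude': array([-0.09259975,  0.49252403,  0.84959282, -0.16443056])}
{'t': 0.1, 'q': array([-1.34749364e+00,  5.28398243e-01,  1.43377748e+00, -6.48007203e-05,
        1.18140230e+00, -1.78502076e-01]), 'qd': array([-0.00124774, -0.00050163, -0.00332614,  0.00017276,  0.00055859,
        0.00175837]), 'tau': array([-5.16483269e-04, -4.43304098e+01, -1.78587019e+01, -3.72311097e-04,
        3.86067884e-03,  1.89448696e-05]), 'tcp_pos': array([ 0.24432434, -0.57471516,  0.30301489]), 'tool_rot': array([ 9.79883960e-01,  1.99565626e-01, -5.21895865e-05, -9.91760234e-04]), 'force': array([-0.58585618,  0.3101417 ,  0.07641538]), 'ft_torque': array([0.00968473, 0.0007012 , 0.00986575]), 'gripper_force': 0.0, 'finger_gap': 1.004293675317357}
```

View pics/top0.png

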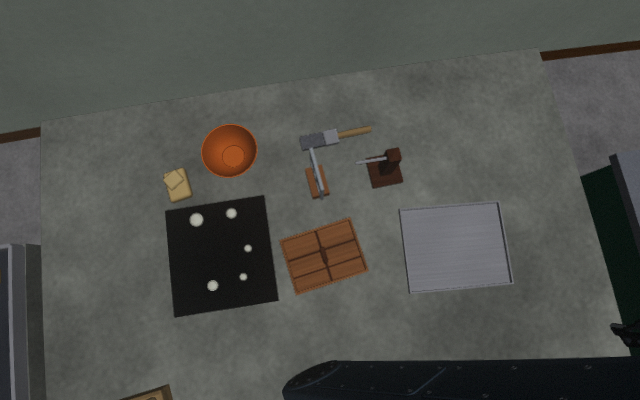

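View pics/side0.png

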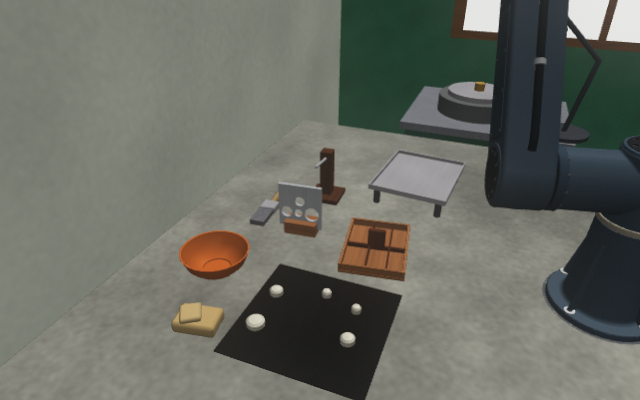

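The top view shows five stones on the mat at about (196,220), (231,213), (248,248), (243,277) and (212,285). The tray is at (324,255), the pan at (455,247), the gauge at (317,172) and the peg at (375,160). The robot base is at the bottom.

```bash
python3 - <<'E'
from h import *
for n in('top','side'):
    p,d=last(n); P=cloud(n,d)
    g=p.min(2); 
    # mat hull region: bright comps on the mat
    m=((g>110)).astype(np.uint8)
    k,l,s,c=cv2.connectedComponentsWithStats(m)
    for i in range(1,k):
        if 15<s[i,4]<600 and s[i,3]<40:
            X=onz(n,c[i],.012)[0]
            Q=np.nanmedian(P[l==i],0)
            if .2<X[0]<.8 and .1<X[1]<.5:
                ppm=np.linalg.norm(proj(n,X+[.01,0,0])-proj(n,X-[.01,0,0]))/20
                print(n,c[i].round(1),s[i],X[:2].round(4),Q.round(4),'w',(s[i,2:4]/ppm).round(1),'deq',round(np.sqrt(4*s[i,4]/np.pi)/ppm,1))
p,d=last('top');P=cloud('top',d)
# plane & object heights
for nm,uv in dict(tab=(324,255),pan=(455,247),bench=(350,320),gauge=(313,155),gauge2=(320,185),post=(394,155),peg=(372,160)).items(): print(nm,P[uv[1],uv[0]].round(4))
c1=cv2.resize(p[130:310,270:420],None,fx=4,fy=3.3333,interpolation=3) if 0 else cv2.resize(p[130:300,270:410],None,fx=5,fy=5,interpolation=3)[:, :]
c1=cv2.resize(p[135:300,270:410],None,fx=3.6,fy=3.6,interpolation=3)
cv2.imwrite('pics/t1.png',c1[:,:,::-1])
p,d=last('side')
cv2.imwrite('pics/s1.png',cv2.resize(p[140:285,265:475],None,fx=3.8,fy=3.8,interpolation=3)[:,:,::-1])
E
```

```text
top [231.  212.9] [227 209   9   9  67] [0.6225 0.2202] [0.6212 0.2188 0.0175] w [24.3 24.3] deq 24.9
top [196.1 219.3] [191 214  12  12 119] [0.6203 0.3138] [0.6192 0.312  0.0163] w [32.3 32.3] deq 33.1
top [247.4 247.6] [245 245   6   6  30] [0.5248 0.1889] [0.524  0.1882 0.0175] w [15.6 15.6] deq 16.0
top [242.8 276.5] [240 274   7   6  33] [0.4539 0.2099] [0.4536 0.209  0.0168] w [17.7 15.2] deq 16.4
top [212.3 285.2] [208 280  10  11  77] [0.4444 0.2897] [0.4441 0.2882 0.0176] w [25.1 27.7] deq 24.9
side [276.3 289. ] [270 285  13   9  94] [0.6222 0.2203] [0.6193 0.2262 0.0173] w [28.7 19.9] deq 24.1
side [326.8 291.1] [323 288   9   7  48] [0.5235 0.1871] [0.5212 0.1927 0.0171] w [19.1 14.8] deq 16.6
side [189.8 310.4] [181 303  19  16 253] [0.7502 0.3393] [0.7315 0.3608 0.0375] w [42.  35.4] deq 39.7
side [356.3 306.9] [352 304   9   7  49] [0.4534 0.2085] [0.4518 0.2139 0.0168] w [17.8 13.9] deq 15.7
side [255.2 320.2] [246 314  19  14 204] [0.62   0.3147] [0.6168 0.3193 0.0167] w [38.9 28.6] deq 33.0
side [347.5 337.4] [341 332  14  12 130] [0.4442 0.2895] [0.443  0.2941 0.0172] w [25.7 22. ] deq 23.6
tab [ 0.4717 -0.0027  0.0589]
pan [ 0.4372 -0.3306  0.0496]
bench [ 0.3021 -0.0423 -0.0025]
gauge [ 0.706  -0.0142  0.1297]
gauge2 [ 0.6306 -0.0187  0.1289]
post [ 0.6712 -0.2027  0.142 ]
peg [ 0.6703 -0.1508  0.1321]
```

View pics/t1.png

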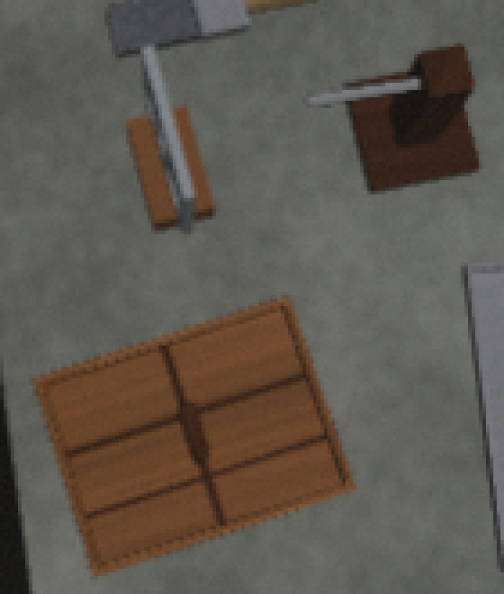

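View pics/s1.png

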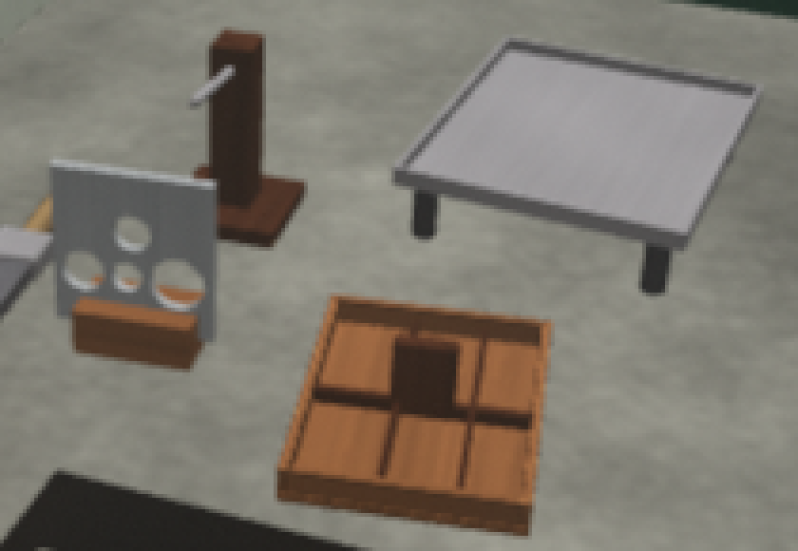

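The crops show the tray's top corners at t1 pixels (37,380), (288,297), (354,487) and (95,575), with the wide row on the far side. The gauge's top edge runs from (150,48) to (187,200), and the peg from (312,100) to (418,83). There are five stones: one large, two medium and two small.

```bash
python3 - <<'E'
from h import *
t1=lambda a:(np.array(a,float)+.5)/3.6-.5+[270,135]
s1=lambda a:(np.array(a,float)+.5)/3.8-.5+[265,140]
def rect(C,nm):
    C=C[:,:2];print(nm,'ctr',C.mean(0).round(4),'sides',[round(np.linalg.norm(C[i]-C[i-1]),4) for i in range(4)],'ang',[round(np.degrees(np.arctan2(*(C[i]-C[i-1])[::-1])),1) for i in range(4)])
rect(onz('top',t1([(37,380),(288,297),(354,487),(95,575)]),.024),'tray t')
rect(onz('side',s1([(277,471),(335,296),(552,323),(530,506)]),.024),'tray s')
rect(onz('top',[(400,209),(499,202),(513,283),(409,293)],.060),'pan t')
rect(onz('side',s1([(510,40),(764,88),(687,237),(394,171)]),.060),'pan s')
print('gauge t',onz('top',t1([(150,48),(187,200)]),.127)[:,:2])
print('gauge s',onz('side',s1([(52,162),(216,182)]),.127)[:,:2])
print('peg t',onz('top',t1([(312,100)]),.135)[:,:2],onz('top',t1([(418,83)]),.124)[:,:2])
print('peg s',onz('side',s1([(193,104)]),.135)[:,:2],onz('side',s1([(233,69)]),.124)[:,:2])
p,d=last('top');P=cloud('top',d)
m=(P[...,2]>.1)&(P[...,2]<.15)&(P[...,0]>.55)&(P[...,1]>-.3)
def line(X,nm):
    c=X.mean(0);v=np.linalg.svd(X-c)[2][0];t=(X-c)@v;print(nm,len(X),c.round(4),np.degrees(np.arctan2(v[1],v[0])).round(1),v.round(3),t.min().round(3),t.max().round(3))
g=P[m&(P[...,1]>-.07)&(P[...,1]<.05)];line(g,'gauge cloud')
q=P[m&(P[...,1]<-.1)&(P[...,1]>-.18)];line(q,'peg cloud')
q=P[m&(P[...,1]<-.18)];line(q[q[:,2]>.135],'post')
# tray rim heights, tab
q=P[(P[...,2]>.045)&(P[...,2]<.075)&(abs(P[...,1])<.06)&(abs(P[...,0]-.47)<.05)];line(q,'tab')
E
```

```text
tray t ctr [ 0.4736 -0.0024] sides [np.float64(0.142), np.float64(0.1897), np.float64(0.1422), np.float64(0.1911)] ang [np.float64(8.2), np.float64(-81.0), np.float64(-171.2), np.float64(99.0)]
tray s ctr [0.472  0.0008] sides [np.float64(0.1436), np.float64(0.1934), np.float64(0.1431), np.float64(0.192)] ang [np.float64(9.4), np.float64(-81.8), np.float64(-171.1), np.float64(98.4)]
pan t ctr [ 0.4393 -0.3291] sides [np.float64(0.2065), np.float64(0.257), np.float64(0.2036), np.float64(0.2602)] ang [np.float64(-5.7), np.float64(-95.4), np.float64(175.2), np.float64(85.3)]
pan s ctr [ 0.4379 -0.3242] sides [np.float64(0.2586), np.float64(0.2063), np.float64(0.2593), np.float64(0.2082)] ang [np.float64(-95.3), np.float64(175.9), np.float64(85.2), np.float64(-4.3)]
gauge t [[ 0.72511936 -0.01314871]
 [ 0.61808103 -0.02038404]]
gauge s [[ 0.72580043 -0.01033466]
 [ 0.61969954 -0.02501379]]
peg t [[ 0.66953244 -0.11226237]] [[ 0.67300514 -0.18639239]]
peg s [[ 0.6684243  -0.10674625]] [[ 0.67200686 -0.19081711]]
gauge cloud 187 [ 0.6696 -0.0151  0.1245] -174.1 [-0.995 -0.103 -0.017] -0.056 0.052
peg cloud 101 [ 0.6695 -0.1436  0.1333] 92.7 [-0.047  0.99   0.134] -0.036 0.037
post 185 [ 0.6719 -0.201   0.1418] -118.1 [-0.472 -0.882 -0.005] -0.02 0.021
tab 82 [ 0.4723 -0.0006  0.0596] -170.7 [-0.987 -0.161 -0.007] -0.02 0.019
```

```bash
cat > plan.py <<'E'
import sys,json
from h import *
# python3 plan.py 'x y z yawdeg' ... : legs in tool axes, row units, rounding carried over
s=manip.sense(); p=np.array(s['tcp_pos']); M=R.from_quat(s['tool_rot']).as_matrix()
yaw=np.degrees(np.arctan2(M[1,0],M[0,0])); print('now',p.round(4),'yaw',yaw.round(2),'tilt',np.degrees(np.arccos(-M[2,2])).round(2),'gap',round(s['finger_gap'],3),'t',round(s['t'],1))
for a in sys.argv[1:]:
    v=[float(i) for i in a.split()]; t=np.array(v[:3]); ty=v[3] if len(v)>3 else yaw
    c,q=np.cos(np.radians(yaw)),np.sin(np.radians(yaw))
    A=np.array([[c,q,0],[q,-c,0],[0,0,-1.]]); D=A.T@(t-p)
    turn=-(ty-yaw)/360
    n=max(int(np.ceil(np.linalg.norm(D)/.036)),int(np.ceil(abs(turn)/.018)),1)
    d=np.round(D/.5/n,3); w=round(turn/n,4)
    print(a,'->',n,'rows dp',d.tolist(),'rz',w)
    if abs(turn)>1e-4 and np.linalg.norm(D)>1e-3: print('   (turn separately!)')
    p=p+A@d*n*.5; yaw-=w*n*360
E
python3 plan.py '.2443 -.5747 .303 8.8' '.5243 .188 .16' '.5243 .188 .079'
```

```text
now [ 0.2443 -0.5747  0.303 ] yaw 23.02 tilt 0.11 gap 1.004 t 0.1
.2443 -.5747 .303 8.8 -> 3 rows dp [-0.0, -0.0, 0.0] rz 0.0132
.5243 .188 .16 -> 23 rows dp [0.034, -0.062, 0.012] rz -0.0
.5243 .188 .079 -> 3 rows dp [0.001, 0.001, 0.057] rz -0.0
```

```bash
T='{"dp":[0,0,0],"delta_rot":[0,0,0.0132],"fingers":-0.2}'; A='{"dp":[0.034,-0.062,0.012],"delta_rot":[0,0,0],"fingers":-0.2}'
python3 -m crank '[{"dp":[0,0,0],"delta_rot":[0,0,0.0132],"fingers":-0.2},{"dp":[0,0,0],"delta_rot":[0,0,0.0132],"fingers":-0.2},{"dp":[0,0,0],"delta_rot":[0,0,0.0132],"fingers":-0.2},{"dp":[0.034,-0.062,0.012],"delta_rot":[0,0,0],"fingers":-0.2},{"dp":[0.034,-0.062,0.012],"delta_rot":[0,0,0],"fingers":-0.2},{"dp":[0.034,-0.062,0.012],"delta_rot":[0,0,0],"fingers":-0.2},{"dp":[0.034,-0.062,0.012],"delta_rot":[0,0,0],"fingers":-0.2},{"dp":[0.034,-0.062,0.012],"delta_rot":[0,0,0],"fingers":-0.2},{"dp":[0.034,-0.062,0.012],"delta_rot":[0,0,0],"fingers":-0.2},{"dp":[0.034,-0.062,0.012],"delta_rot":[0,0,0],"fingers":-0.2},{"dp":[0.034,-0.062,0.012],"delta_rot":[0,0,0],"fingers":-0.2},{"dp":[0.034,-0.062,0.012],"delta_rot":[0,0,0],"fingers":-0.2}]' 20
python3 -m crank '[{"dp":[0.034,-0.062,0.012],"delta_rot":[0,0,0],"fingers":-0.2},{"dp":[0.034,-0.062,0.012],"delta_rot":[0,0,0],"fingers":-0.2},{"dp":[0.034,-0.062,0.012],"delta_rot":[0,0,0],"fingers":-0.2},{"dp":[0.034,-0.062,0.012],"delta_rot":[0,0,0],"fingers":-0.2},{"dp":[0.034,-0.062,0.012],"delta_rot":[0,0,0],"fingers":-0.2},{"dp":[0.034,-0.062,0.012],"delta_rot":[0,0,0],"fingers":-0.2},{"dp":[0.034,-0.062,0.012],"delta_rot":[0,0,0],"fingers":-0.2},{"dp":[0.034,-0.062,0.012],"delta_rot":[0,0,0],"fingers":-0.2},{"dp":[0.034,-0.062,0.012],"delta_rot":[0,0,0],"fingers":-0.2},{"dp":[0.034,-0.062,0.012],"delta_rot":[0,0,0],"fingers":-0.2},{"dp":[0.034,-0.062,0.012],"delta_rot":[0,0,0],"fingers":-0.2},{"dp":[0.034,-0.062,0.012],"delta_rot":[0,0,0],"fingers":-0.2}]'
cat > chk.py <<'E'
from h import *
# stones now: both cameras
for n in('top','side'):
    p,d=snap(n); k,l,s,c=cv2.connectedComponentsWithStats((p.min(2)>110).astype(np.uint8))
    for i in range(1,k):
        if 15<s[i,4]<600 and s[i,3]<40:
            X=onz(n,c[i],.012)[0]
            if .2<X[0]<.7 and -.5<X[1]<.5: print(n,c[i].round(1),s[i,4],X[:2].round(4))
E
python3 chk.py
python3 plan.py '.5243 .188 .16' '.5243 .188 .079'
```

```text
t: 1.1
tcp_pos: [0.3533, -0.2744, 0.2496]
tool_rot: [0.997, 0.076, -0.0, -0.0]
force: [0.1, -0.1, 0.3]
finger_gap: 0.401
gripper_force: 0.0
t: 2.1
tcp_pos: [0.4982, 0.1245, 0.1773]
tool_rot: [0.997, 0.077, -0.0, 0.0]
force: [1.4, -0.3, 0.5]
finger_gap: 0.4
gripper_force: 0.0
top [423.1 193.4] 25 [ 0.5915 -0.2931]
top [231.  212.6] 63 [0.6231 0.2203]
top [196.2 219.3] 117 [0.6203 0.3136]
side [462.2 177.8] 28 [ 0.3257 -0.4401]
side [494.8 203.3] 17 [ 0.2247 -0.3177]
side [310.9 214. ] 104 [ 0.6689 -0.0766]
side [276.3 289.1] 96 [0.6222 0.2204]
side [326.8 291.1] 48 [0.5235 0.1871]
side [356.3 307. ] 51 [0.4534 0.2087]
side [255.1 320.3] 205 [0.62   0.3147]
side [347.5 337.4] 132 [0.4441 0.2897]
now [0.4993 0.1267 0.1771] yaw 9.09 tilt 0.1 gap 0.397 t 2.2
.5243 .188 .16 -> 2 rows dp [0.034, -0.057, 0.017] rz -0.0
.5243 .188 .079 -> 3 rows dp [0.0, 0.0, 0.054] rz -0.0
```

```bash
python3 -m crank '[{"dp":[0.034,-0.057,0.017],"delta_rot":[0,0,0],"fingers":-0.2},{"dp":[0.034,-0.057,0.017],"delta_rot":[0,0,0],"fingers":-0.2},{"dp":[0,0,0],"delta_rot":[0,0,0],"fingers":-0.2},{"dp":[0,0,0],"delta_rot":[0,0,0],"fingers":-0.2}]'
python3 plan.py '.5243 .188 .11' '.5243 .188 .079'
```

```text
t: 2.53
tcp_pos: [0.5227, 0.1846, 0.1603]
tool_rot: [0.997, 0.078, -0.001, 0.0]
force: [-0.5, -0.7, 0.9]
finger_gap: 0.404
gripper_force: 0.0
now [0.5227 0.1846 0.1603] yaw 8.9 tilt 0.08 gap 0.404 t 2.5
.5243 .188 .11 -> 2 rows dp [0.002, -0.003, 0.05] rz -0.0
.5243 .188 .079 -> 1 rows dp [0.0, -0.0, 0.063] rz -0.0
```

```bash
python3 -c "
import numpy as np
c=np.array([.4725,-.0008]);a=np.radians(8.8);r=np.array([[np.cos(a),-np.sin(a)],[np.sin(a),np.cos(a)]])
for n,x in (('s',-50),('m',-8),('l',42)):
  for y in (48,-48): print(n,y,(c+r@[x/1e3,y/1e3]).round(4))"
```

```text
s 48 [0.4157 0.039 ]
s -48 [ 0.4304 -0.0559]
m 48 [0.4573 0.0454]
m -48 [ 0.4719 -0.0495]
l 48 [0.5067 0.0531]
l -48 [ 0.5213 -0.0418]
```

```bash
python3 -m crank '[{"dp":[0.002,-0.003,0.05],"delta_rot":[0,0,0],"fingers":-0.2},{"dp":[0.002,-0.003,0.05],"delta_rot":[0,0,0],"fingers":-0.2},{"dp":[0,0,0.031],"delta_rot":[0,0,0],"fingers":-0.2},{"dp":[0,0,0.031],"delta_rot":[0,0,0],"fingers":-0.2},{"dp":[0,0,0],"delta_rot":[0,0,0],"fingers":-0.2}]'
python3 -m crank '[{"dp":[0,0,0],"delta_rot":[0,0,0],"fingers":-1},{"dp":[0,0,0],"delta_rot":[0,0,0],"fingers":-1},{"dp":[0,0,0],"delta_rot":[0,0,0],"fingers":-1},{"dp":[0,0,0],"delta_rot":[0,0,0],"fingers":-1},{"dp":[0,0,0],"delta_rot":[0,0,0],"fingers":-1}]' 25
python3 plan.py '.5243 .188 .125' '.4157 .039 .125' '.4157 .039 .083'
```

```text
t: 2.95
tcp_pos: [0.5223, 0.1854, 0.0776]
tool_rot: [0.997, 0.076, -0.003, 0.0]
force: [-0.5, -0.2, -0.2]
finger_gap: 0.4
gripper_force: 0.0
t: 3.37
tcp_pos: [0.5249, 0.1874, 0.0809]
tool_rot: [0.997, 0.076, 0.001, -0.0]
force: [0.3, -1.0, -0.5]
finger_gap: 0.208
gripper_force: 24.4
now [0.5249 0.1874 0.0809] yaw 8.76 tilt 0.1 gap 0.208 t 3.4
.5243 .188 .125 -> 2 rows dp [-0.001, -0.001, -0.044] rz -0.0
.4157 .039 .125 -> 6 rows dp [-0.043, 0.044, -0.0] rz -0.0
.4157 .039 .083 -> 2 rows dp [-0.001, -0.001, 0.042] rz -0.0
```

```bash
python3 - <<'E'
s=open('plan.py').read()
s=s.replace("for a in sys","""import os
if os.path.exists('est.npy'):
    e=np.load('est.npy'); m=np.r_[p,yaw]; df=(m-e); print('diff mm/deg',(df*[1e3,1e3,1e3,1]).round(1))
    if np.abs(df[:3]).max()<.006: m=e+.3*df
    p,yaw=m[:3],m[3]
for a in sys""",1)+"np.save('est.npy',np.r_[p,yaw])\n"
open('plan.py','w').write(s)
import numpy as np;np.save('est.npy',[.524,.187,.079,8.8])
E
python3 plan.py '.5243 .188 .125' '.4157 .039 .125' '.4157 .039 .083'
```

```text
now [0.5249 0.1874 0.0809] yaw 8.76 tilt 0.1 gap 0.208 t 3.4
diff mm/deg [ 0.9  0.4  1.9 -0. ]
.5243 .188 .125 -> 2 rows dp [0.0, -0.001, -0.045] rz -0.0
.4157 .039 .125 -> 6 rows dp [-0.043, 0.044, -0.0] rz -0.0
.4157 .039 .083 -> 2 rows dp [-0.001, -0.001, 0.042] rz -0.0
```

```bash
python3 -m crank '[{"dp":[0,-0.001,-0.045],"delta_rot":[0,0,0],"fingers":-1},{"dp":[0,-0.001,-0.045],"delta_rot":[0,0,0],"fingers":-1},{"dp":[-0.043,0.044,0],"delta_rot":[0,0,0],"fingers":-1},{"dp":[-0.043,0.044,0],"delta_rot":[0,0,0],"fingers":-1},{"dp":[-0.043,0.044,0],"delta_rot":[0,0,0],"fingers":-1},{"dp":[-0.043,0.044,0],"delta_rot":[0,0,0],"fingers":-1},{"dp":[-0.043,0.044,0],"delta_rot":[0,0,0],"fingers":-1},{"dp":[-0.043,0.044,0],"delta_rot":[0,0,0],"fingers":-1},{"dp":[-0.001,-0.001,0.042],"delta_rot":[0,0,0],"fingers":-1},{"dp":[-0.001,-0.001,0.042],"delta_rot":[0,0,0],"fingers":-1},{"dp":[0,0,0],"delta_rot":[0,0,0],"fingers":-1},{"dp":[0,0,0],"delta_rot":[0,0,0],"fingers":-1}]'
python3 - <<'E'
from h import *
p,d=snap('side')
cv2.imwrite('pics/s2.png',cv2.resize(p[190:340,290:440],None,fx=4,fy=4,interpolation=3)[:,:,::-1])
E
```

```text
t: 4.37
tcp_pos: [0.4157, 0.039, 0.0828]
tool_rot: [0.997, 0.076, -0.001, -0.0]
force: [0.6, -0.8, -0.3]
finger_gap: 0.208
gripper_force: 32.6
```

View pics/s2.png

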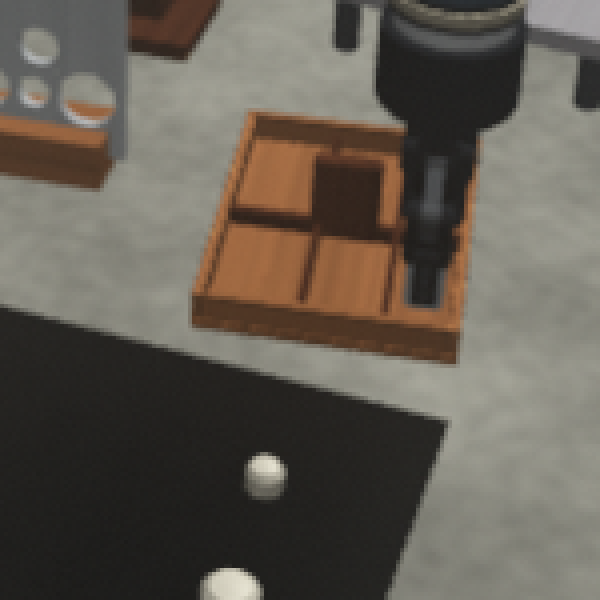

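The fingers sit centred in the near bay of the narrow row, around (425,290) in the crop, and the tray has not moved. I'll release here and go for small2.

```bash
python3 -m crank '[{"dp":[0,0,0],"delta_rot":[0,0,0],"fingers":-0.25},{"dp":[0,0,0],"delta_rot":[0,0,0],"fingers":-0.25},{"dp":[0,0,0],"delta_rot":[0,0,0],"fingers":-0.25}]'
python3 plan.py '.4157 .039 .13' '.4537 .2092 .12' '.4537 .2092 .079'
```

```text
t: 4.67
tcp_pos: [0.4163, 0.0394, 0.0837]
tool_rot: [0.997, 0.077, 0.001, 0.0]
force: [0.6, 0.3, -0.4]
finger_gap: 0.375
gripper_force: 0.0
now [0.4163 0.0394 0.0837] yaw 8.82 tilt 0.1 gap 0.375 t 4.7
diff mm/deg [0.6 0.6 1.1 0. ]
.4157 .039 .13 -> 2 rows dp [-0.0, -0.0, -0.047] rz -0.0
.4537 .2092 .12 -> 5 rows dp [0.025, -0.065, 0.004] rz -0.0
.4537 .2092 .079 -> 2 rows dp [0.001, 0.0, 0.041] rz -0.0
```

```bash
python3 -m crank '[{"dp":[0,0,-0.047],"delta_rot":[0,0,0],"fingers":-0.25},{"dp":[0,0,-0.047],"delta_rot":[0,0,0],"fingers":-0.25},{"dp":[0.025,-0.065,0.004],"delta_rot":[0,0,0],"fingers":-0.2},{"dp":[0.025,-0.065,0.004],"delta_rot":[0,0,0],"fingers":-0.2},{"dp":[0.025,-0.065,0.004],"delta_rot":[0,0,0],"fingers":-0.2},{"dp":[0.025,-0.065,0.004],"delta_rot":[0,0,0],"fingers":-0.2},{"dp":[0.025,-0.065,0.004],"delta_rot":[0,0,0],"fingers":-0.2},{"dp":[0,0,0],"delta_rot":[0,0,0],"fingers":-0.2}]'
python3 chk.py | grep -v " -0\.[234]"
```

```text
t: 5.33
tcp_pos: [0.4548, 0.2145, 0.1207]
tool_rot: [0.997, 0.079, 0.003, -0.001]
force: [0.5, -1.1, 0.4]
finger_gap: 0.4
gripper_force: 0.0
top [231.  212.9] 67 [0.6225 0.2202]
top [196.2 219.4] 118 [0.62   0.3135]
top [311.4 279.5] 31 [0.418 0.038]
side [311. 214.] 116 [ 0.6688 -0.0772]
side [395.2 260. ] 42 [0.418  0.0322]
side [276.2 289.1] 97 [0.6222 0.2206]
side [356.2 307. ] 53 [0.4536 0.2088]
side [255.1 320.3] 207 [0.62   0.3149]
side [347.4 337.5] 134 [0.4442 0.2898]
```

```bash
python3 -m crank '[{"dp":[0.001,0,0.041],"delta_rot":[0,0,0],"fingers":-0.2},{"dp":[0.001,0,0.041],"delta_rot":[0,0,0],"fingers":-0.2},{"dp":[0,0,0],"delta_rot":[0,0,0],"fingers":-0.2}]'
python3 -m crank '[{"dp":[0,0,0],"delta_rot":[0,0,0],"fingers":-1},{"dp":[0,0,0],"delta_rot":[0,0,0],"fingers":-1},{"dp":[0,0,0],"delta_rot":[0,0,0],"fingers":-1},{"dp":[0,0,0],"delta_rot":[0,0,0],"fingers":-1},{"dp":[0,0,0],"delta_rot":[0,0,0],"fingers":-1}]' 25
python3 plan.py '.4537 .2092 .155' '.4304 -.0559 .155' '.4304 -.0559 .0835'
```

```text
t: 5.68
tcp_pos: [0.4519, 0.2078, 0.0768]
tool_rot: [0.997, 0.076, -0.003, 0.0]
force: [-0.9, 0.4, 0.2]
finger_gap: 0.4
gripper_force: 0.0
t: 6.1
tcp_pos: [0.4542, 0.2093, 0.0797]
tool_rot: [0.997, 0.076, 0.001, -0.0]
force: [0.2, -0.2, 0.8]
finger_gap: 0.212
gripper_force: 24.4
now [0.4542 0.2093 0.0797] yaw 8.75 tilt 0.08 gap 0.212 t 6.1
diff mm/deg [ 0.4  0.   0.8 -0. ]
.4537 .2092 .155 -> 3 rows dp [-0.0, 0.0, -0.051] rz -0.0
.4304 -.0559 .155 -> 8 rows dp [-0.016, 0.065, 0.0] rz -0.0
.4304 -.0559 .0835 -> 3 rows dp [0.0, -0.001, 0.048] rz -0.0
```

```bash
python3 -m crank '[{"dp":[0,0,-0.051],"delta_rot":[0,0,0],"fingers":-1},{"dp":[0,0,-0.051],"delta_rot":[0,0,0],"fingers":-1},{"dp":[0,0,-0.051],"delta_rot":[0,0,0],"fingers":-1},{"dp":[-0.016,0.065,0],"delta_rot":[0,0,0],"fingers":-1},{"dp":[-0.016,0.065,0],"delta_rot":[0,0,0],"fingers":-1},{"dp":[-0.016,0.065,0],"delta_rot":[0,0,0],"fingers":-1},{"dp":[-0.016,0.065,0],"delta_rot":[0,0,0],"fingers":-1},{"dp":[-0.016,0.065,0],"delta_rot":[0,0,0],"fingers":-1},{"dp":[-0.016,0.065,0],"delta_rot":[0,0,0],"fingers":-1},{"dp":[-0.016,0.065,0],"delta_rot":[0,0,0],"fingers":-1},{"dp":[-0.016,0.065,0],"delta_rot":[0,0,0],"fingers":-1},{"dp":[0,0,0],"delta_rot":[0,0,0],"fingers":-1}]'
python3 -m crank '[{"dp":[0,-0.001,0.048],"delta_rot":[0,0,0],"fingers":-1},{"dp":[0,-0.001,0.048],"delta_rot":[0,0,0],"fingers":-1},{"dp":[0,-0.001,0.048],"delta_rot":[0,0,0],"fingers":-1},{"dp":[0,0,0],"delta_rot":[0,0,0],"fingers":-1},{"dp":[0,0,0],"delta_rot":[0,0,0],"fingers":-1}]'
python3 -m crank '[{"dp":[0,0,0],"delta_rot":[0,0,0],"fingers":-0.25},{"dp":[0,0,0],"delta_rot":[0,0,0],"fingers":-0.25},{"dp":[0,0,0],"delta_rot":[0,0,0],"fingers":-0.25}]'
python3 plan.py '.4304 -.0559 .155' '.4443 .2896 .12' '.4443 .2896 .079'
```

```text
t: 7.1
tcp_pos: [0.4315, -0.0626, 0.156]
tool_rot: [0.997, 0.073, 0.002, 0.001]
force: [0.5, -0.2, -0.5]
finger_gap: 0.218
gripper_force: 24.6
t: 7.52
tcp_pos: [0.4294, -0.0553, 0.083]
tool_rot: [0.997, 0.077, -0.001, -0.001]
force: [0.0, 0.5, 0.3]
finger_gap: 0.213
gripper_force: 29.8
t: 7.77
tcp_pos: [0.4305, -0.0558, 0.0847]
tool_rot: [0.997, 0.077, 0.001, 0.001]
force: [-0.3, 0.1, -0.4]
finger_gap: 0.376
gripper_force: 0.0
now [ 0.4305 -0.0558  0.0847] yaw 8.79 tilt 0.14 gap 0.376 t 7.8
diff mm/deg [0.4 0.2 1.  0. ]
.4304 -.0559 .155 -> 2 rows dp [0.0, 0.0, -0.071] rz -0.0
.4443 .2896 .12 -> 10 rows dp [0.013, -0.068, 0.007] rz -0.0
.4443 .2896 .079 -> 2 rows dp [0.002, 0.001, 0.041] rz -0.0
```

```bash
python3 -m crank '[{"dp":[0,0,-0.071],"delta_rot":[0,0,0],"fingers":-0.25},{"dp":[0,0,-0.071],"delta_rot":[0,0,0],"fingers":-0.25},{"dp":[0.013,-0.068,0.007],"delta_rot":[0,0,0],"fingers":0},{"dp":[0.013,-0.068,0.007],"delta_rot":[0,0,0],"fingers":0},{"dp":[0.013,-0.068,0.007],"delta_rot":[0,0,0],"fingers":0},{"dp":[0.013,-0.068,0.007],"delta_rot":[0,0,0],"fingers":0},{"dp":[0.013,-0.068,0.007],"delta_rot":[0,0,0],"fingers":0},{"dp":[0.013,-0.068,0.007],"delta_rot":[0,0,0],"fingers":0},{"dp":[0.013,-0.068,0.007],"delta_rot":[0,0,0],"fingers":0},{"dp":[0.013,-0.068,0.007],"delta_rot":[0,0,0],"fingers":0},{"dp":[0.013,-0.068,0.007],"delta_rot":[0,0,0],"fingers":0},{"dp":[0.013,-0.068,0.007],"delta_rot":[0,0,0],"fingers":0}]'
python3 chk.py | grep -v " -0\.[234]"
```

```text
t: 8.77
tcp_pos: [0.4421, 0.2921, 0.1204]
tool_rot: [0.997, 0.077, 0.001, -0.0]
force: [0.5, 0.1, -0.7]
finger_gap: 0.499
gripper_force: 0.0
top [231.1 212.8] 68 [0.6226 0.2201]
top [196.1 219.3] 121 [0.6204 0.3138]
top [347. 268.] 37 [ 0.4317 -0.0567]
top [311.3 279.4] 34 [0.4184 0.0382]
top [288.  291.3] 19 [0.3987 0.1012]
side [311.  213.9] 121 [ 0.6691 -0.0776]
side [398.9 236.4] 35 [ 0.4317 -0.0623]
side [395.2 260. ] 43 [0.418  0.0325]
side [276.2 289.1] 99 [0.6222 0.2206]
side [255.1 320.4] 210 [0.6199 0.315 ]
side [348.  339.2] 90 [0.4419 0.2933]
```

```bash
python3 -m crank '[{"dp":[0.002,0.001,0.041],"delta_rot":[0,0,0],"fingers":0},{"dp":[0.002,0.001,0.041],"delta_rot":[0,0,0],"fingers":0},{"dp":[0,0,0],"delta_rot":[0,0,0],"fingers":0}]'
python3 -m crank '[{"dp":[0,0,0],"delta_rot":[0,0,0],"fingers":-1},{"dp":[0,0,0],"delta_rot":[0,0,0],"fingers":-1},{"dp":[0,0,0],"delta_rot":[0,0,0],"fingers":-1},{"dp":[0,0,0],"delta_rot":[0,0,0],"fingers":-1},{"dp":[0,0,0],"delta_rot":[0,0,0],"fingers":-1}]' 25
python3 plan.py '.4443 .2896 .125' '.4575 .0468 .125' '.4575 .0468 .0835'
```

```text
t: 9.12
tcp_pos: [0.443, 0.2884, 0.0768]
tool_rot: [0.997, 0.077, -0.002, 0.001]
force: [-0.2, -0.2, 0.2]
finger_gap: 0.498
gripper_force: 0.0
t: 9.53
tcp_pos: [0.445, 0.2894, 0.0793]
tool_rot: [0.997, 0.076, 0.001, -0.0]
force: [0.1, -1.3, -0.2]
finger_gap: 0.303
gripper_force: 24.6
now [0.445  0.2894 0.0793] yaw 8.75 tilt 0.1 gap 0.303 t 9.5
diff mm/deg [ 0.4  0.   0.4 -0. ]
.4443 .2896 .125 -> 2 rows dp [-0.0, -0.0, -0.046] rz -0.0
.4575 .0468 .125 -> 7 rows dp [-0.007, 0.069, 0.0] rz -0.0
.4575 .0468 .0835 -> 2 rows dp [0.0, 0.0, 0.042] rz -0.0
```

```bash
python3 -m crank '[{"dp":[0,0,-0.06],"delta_rot":[0,0,0],"fingers":-1},{"dp":[0,0,-0.062],"delta_rot":[0,0,0],"fingers":-1},{"dp":[-0.007,0.069,0],"delta_rot":[0,0,0],"fingers":-1},{"dp":[-0.007,0.069,0],"delta_rot":[0,0,0],"fingers":-1},{"dp":[-0.007,0.069,0],"delta_rot":[0,0,0],"fingers":-1},{"dp":[-0.007,0.069,0],"delta_rot":[0,0,0],"fingers":-1},{"dp":[-0.007,0.069,0],"delta_rot":[0,0,0],"fingers":-1},{"dp":[-0.007,0.069,0],"delta_rot":[0,0,0],"fingers":-1},{"dp":[-0.007,0.069,0],"delta_rot":[0,0,0],"fingers":-1},{"dp":[0,0,0],"delta_rot":[0,0,0],"fingers":-1},{"dp":[0,0,0],"delta_rot":[0,0,0],"fingers":-1},{"dp":[0,0,0.03],"delta_rot":[0,0,0],"fingers":-1}]'
python3 -m crank '[{"dp":[0,0,0.042],"delta_rot":[0,0,0],"fingers":-1},{"dp":[0,0,0.042],"delta_rot":[0,0,0],"fingers":-1},{"dp":[0,0,0],"delta_rot":[0,0,0],"fingers":-1},{"dp":[0,0,0],"delta_rot":[0,0,0],"fingers":-1}]'
python3 -m crank '[{"dp":[0,0,0],"delta_rot":[0,0,0],"fingers":-0.16},{"dp":[0,0,0],"delta_rot":[0,0,0],"fingers":-0.16},{"dp":[0,0,0],"delta_rot":[0,0,0],"fingers":-0.16}]'
python3 plan.py '.4575 .0468 .14' '.6224 .2203 .12' '.6224 .2203 .079'
```

```text
t: 10.53
tcp_pos: [0.4583, 0.0468, 0.1262]
tool_rot: [0.997, 0.076, 0.002, 0.0]
force: [0.2, 0.2, -0.1]
finger_gap: 0.304
gripper_force: 24.8
t: 10.87
tcp_pos: [0.4564, 0.0484, 0.0819]
tool_rot: [0.997, 0.078, -0.001, -0.0]
force: [0.5, -0.2, 0.2]
finger_gap: 0.298
gripper_force: 46.5
t: 11.12
tcp_pos: [0.4568, 0.0477, 0.0831]
tool_rot: [0.997, 0.077, 0.0, -0.0]
force: [-1.0, 3.8, 0.6]
finger_gap: 0.416
gripper_force: 0.0
now [0.4568 0.0477 0.0831] yaw 8.81 tilt 0.01 gap 0.416 t 11.1
diff mm/deg [-0.6  0.8  0.   0. ]
.4575 .0468 .14 -> 2 rows dp [0.0, 0.0, -0.057] rz -0.0
.6224 .2203 .12 -> 7 rows dp [0.054, -0.042, 0.006] rz -0.0
.6224 .2203 .079 -> 2 rows dp [0.001, 0.001, 0.04] rz -0.0
```

```bash
python3 -m crank '[{"dp":[0,0,-0.057],"delta_rot":[0,0,0],"fingers":-0.16},{"dp":[0,0,-0.057],"delta_rot":[0,0,0],"fingers":-0.16},{"dp":[0.054,-0.042,0.006],"delta_rot":[0,0,0],"fingers":0},{"dp":[0.054,-0.042,0.006],"delta_rot":[0,0,0],"fingers":0},{"dp":[0.054,-0.042,0.006],"delta_rot":[0,0,0],"fingers":0},{"dp":[0.054,-0.042,0.006],"delta_rot":[0,0,0],"fingers":0},{"dp":[0.054,-0.042,0.006],"delta_rot":[0,0,0],"fingers":0},{"dp":[0.054,-0.042,0.006],"delta_rot":[0,0,0],"fingers":0},{"dp":[0.054,-0.042,0.006],"delta_rot":[0,0,0],"fingers":0},{"dp":[0,0,0],"delta_rot":[0,0,0],"fingers":0}]'
python3 chk.py | grep -v " -0\.[234]"
python3 - <<'E'
from h import *
p,d=last('side')
cv2.imwrite('pics/s3.png',cv2.resize(p[190:340,270:470],None,fx=4,fy=4,interpolation=3)[:,:,::-1])
E
```

```text
t: 11.95
tcp_pos: [0.6269, 0.2252, 0.1196]
tool_rot: [0.997, 0.078, 0.006, -0.001]
force: [1.2, 0.3, 0.5]
finger_gap: 0.5
gripper_force: 0.0
top [363.1 201.1] 241 [ 0.5969 -0.1299]
top [392.2 221.8] 236 [ 0.5299 -0.1955]
top [231.1 212.9] 67 [0.6224 0.22  ]
top [379.6 214.5] 40 [ 0.5544 -0.1664]
top [363.6 231.3] 180 [ 0.5177 -0.1164]
top [306.4 264.6] 78 [0.4573 0.0446]
top [348.8 267.3] 36 [ 0.4327 -0.0615]
top [313.2 279.5] 36 [0.4174 0.0336]
top [289.8 295.1] 301 [0.3887 0.098 ]
top [285.1 309.2] 18 [0.3565 0.1149]
side [311.  213.9] 118 [ 0.6689 -0.0774]
side [399.  235.2] 35 [ 0.4327 -0.0677]
side [377.  257.9] 81 [0.458  0.0402]
side [395.5 258.7] 42 [0.4186 0.0274]
side [276.2 289.1] 99 [0.6222 0.2206]
side [255.1 320.4] 210 [0.6199 0.315 ]
```

View pics/s3.png

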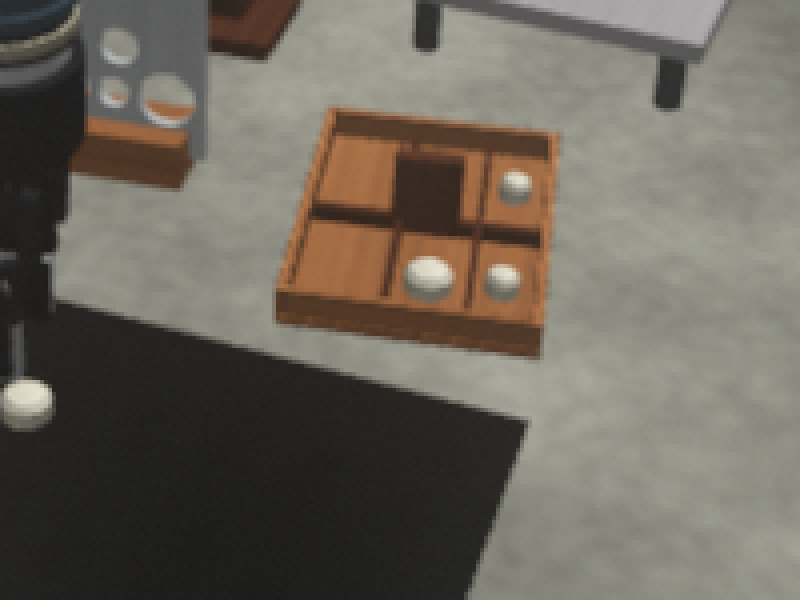

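The crop shows both small stones in the narrow row and the medium one at (428,277), all flat. The stones and tray have moved about 5 mm toward −y, so a finger's back pushed the tab as it opened. I'll remeasure the tray and place the second medium stone farther from the tab.

```bash
python3 -m crank '[{"dp":[0.001,0.001,0.04],"delta_rot":[0,0,0],"fingers":0},{"dp":[0.001,0.001,0.04],"delta_rot":[0,0,0],"fingers":0},{"dp":[0,0,0],"delta_rot":[0,0,0],"fingers":0}]'
python3 -m crank '[{"dp":[0,0,0],"delta_rot":[0,0,0],"fingers":-1},{"dp":[0,0,0],"delta_rot":[0,0,0],"fingers":-1},{"dp":[0,0,0],"delta_rot":[0,0,0],"fingers":-1},{"dp":[0,0,0],"delta_rot":[0,0,0],"fingers":-1},{"dp":[0,0,0],"delta_rot":[0,0,0],"fingers":-1}]' 25
python3 - <<'E'
from h import *
C=onz('side',(np.array([(277,293),(331,109),(561,133),(543,323)])+.5)/4-.5+[270,190],.024)[:,:2]
print(C.mean(0),[np.degrees(np.arctan2(*(C[i]-C[i-1])[::-1])).round(1) for i in range(4)])
p,d=last('top');P=cloud('top',d)
q=P[(P[...,2]>.045)&(P[...,2]<.075)&(abs(P[...,1])<.06)&(abs(P[...,0]-.47)<.05)]
c=q.mean(0);v=np.linalg.svd(q-c)[2][0];print(len(q),c,np.degrees(np.arctan2(v[1],v[0])))
E
python3 plan.py
```

```text
t: 12.3
tcp_pos: [0.6194, 0.2184, 0.0754]
tool_rot: [0.997, 0.076, -0.004, 0.001]
force: [-0.6, 0.0, -1.0]
finger_gap: 0.495
gripper_force: 0.0
t: 12.72
tcp_pos: [0.6231, 0.2202, 0.0795]
tool_rot: [0.997, 0.076, 0.001, -0.0]
force: [-1.1, -0.4, -0.3]
finger_gap: 0.303
gripper_force: 24.6
[ 0.47229259 -0.00490319] [np.float64(11.7), np.float64(-80.6), np.float64(-169.1), np.float64(99.2)]
81 [ 0.4724606  -0.00516888  0.05964619] -170.0874054976619
now [0.6231 0.2202 0.0795] yaw 8.76 tilt 0.1 gap 0.303 t 12.7
diff mm/deg [ 0.5 -0.3  0.5 -0. ]
```

```bash
python3 plan.py '.6224 .2203 .16' '.4733 -.0591 .16' '.4733 -.0591 .0835'
```

```text
now [0.6231 0.2202 0.0795] yaw 8.76 tilt 0.1 gap 0.303 t 12.7
diff mm/deg [ 0.3 -0.2  0.3 -0. ]
.6224 .2203 .16 -> 3 rows dp [-0.0, -0.0, -0.054] rz -0.0
.4733 -.0591 .16 -> 9 rows dp [-0.042, 0.056, 0.0] rz -0.0
.4733 -.0591 .0835 -> 3 rows dp [-0.001, 0.001, 0.051] rz -0.0
```

```bash
python3 -m crank '[{"dp":[0,0,-0.054],"delta_rot":[0,0,0],"fingers":-1},{"dp":[0,0,-0.054],"delta_rot":[0,0,0],"fingers":-1},{"dp":[0,0,-0.054],"delta_rot":[0,0,0],"fingers":-1},{"dp":[-0.042,0.056,0],"delta_rot":[0,0,0],"fingers":-1},{"dp":[-0.042,0.056,0],"delta_rot":[0,0,0],"fingers":-1},{"dp":[-0.042,0.056,0],"delta_rot":[0,0,0],"fingers":-1},{"dp":[-0.042,0.056,0],"delta_rot":[0,0,0],"fingers":-1},{"dp":[-0.042,0.056,0],"delta_rot":[0,0,0],"fingers":-1},{"dp":[-0.042,0.056,0],"delta_rot":[0,0,0],"fingers":-1},{"dp":[-0.042,0.056,0],"delta_rot":[0,0,0],"fingers":-1},{"dp":[-0.042,0.056,0],"delta_rot":[0,0,0],"fingers":-1},{"dp":[-0.042,0.056,0],"delta_rot":[0,0,0],"fingers":-1}]'
python3 -m crank '[{"dp":[0,0,0],"delta_rot":[0,0,0],"fingers":-1},{"dp":[0,0,0],"delta_rot":[0,0,0],"fingers":-1},{"dp":[-0.001,0.001,0.051],"delta_rot":[0,0,0],"fingers":-1},{"dp":[-0.001,0.001,0.051],"delta_rot":[0,0,0],"fingers":-1},{"dp":[-0.001,0.001,0.051],"delta_rot":[0,0,0],"fingers":-1},{"dp":[0,0,0],"delta_rot":[0,0,0],"fingers":-1},{"dp":[0,0,0],"delta_rot":[0,0,0],"fingers":-1}]'
python3 -m crank '[{"dp":[0,0,0],"delta_rot":[0,0,0],"fingers":-0.28},{"dp":[0,0,0],"delta_rot":[0,0,0],"fingers":-0.28},{"dp":[0,0,0],"delta_rot":[0,0,0],"fingers":-0.28}]'
python3 plan.py '.4733 -.0591 .16' '.6201 .3142 .125' '.6201 .3142 .079'
```

```text
t: 13.72
tcp_pos: [0.4737, -0.0589, 0.1601]
tool_rot: [0.997, 0.077, 0.001, 0.0]
force: [0.8, -0.8, 0.0]
finger_gap: 0.306
gripper_force: 24.8
t: 14.3
tcp_pos: [0.4735, -0.0584, 0.0822]
tool_rot: [0.997, 0.077, -0.001, -0.0]
force: [-0.4, -0.1, -0.4]
finger_gap: 0.299
gripper_force: 37.2
t: 14.55
tcp_pos: [0.4735, -0.0589, 0.0839]
tool_rot: [0.997, 0.077, 0.001, 0.0]
force: [-0.1, -0.8, -0.4]
finger_gap: 0.363
gripper_force: 0.0
now [ 0.4735 -0.0589  0.0839] yaw 8.81 tilt 0.09 gap 0.363 t 14.6
diff mm/deg [0.2 0.4 0.1 0. ]
.4733 -.0591 .16 -> 3 rows dp [-0.0, -0.0, -0.051] rz -0.0
.6201 .3142 .125 -> 12 rows dp [0.034, -0.058, 0.006] rz -0.0
.6201 .3142 .079 -> 2 rows dp [-0.002, 0.001, 0.045] rz -0.0
```

```bash
python3 -m crank '[{"dp":[0,0,-0.051],"delta_rot":[0,0,0],"fingers":-0.28},{"dp":[0,0,-0.051],"delta_rot":[0,0,0],"fingers":-0.28},{"dp":[0,0,-0.051],"delta_rot":[0,0,0],"fingers":-0.28},{"dp":[0.034,-0.058,0.006],"delta_rot":[0,0,0],"fingers":0.1},{"dp":[0.034,-0.058,0.006],"delta_rot":[0,0,0],"fingers":0.1},{"dp":[0.034,-0.058,0.006],"delta_rot":[0,0,0],"fingers":0.1},{"dp":[0.034,-0.058,0.006],"delta_rot":[0,0,0],"fingers":0.1},{"dp":[0.034,-0.058,0.006],"delta_rot":[0,0,0],"fingers":0.1},{"dp":[0.034,-0.058,0.006],"delta_rot":[0,0,0],"fingers":0.1},{"dp":[0.034,-0.058,0.006],"delta_rot":[0,0,0],"fingers":0.1},{"dp":[0.034,-0.058,0.006],"delta_rot":[0,0,0],"fingers":0.1},{"dp":[0.034,-0.058,0.006],"delta_rot":[0,0,0],"fingers":0.1}]'
python3 -m crank '[{"dp":[0.034,-0.058,0.006],"delta_rot":[0,0,0],"fingers":0.1},{"dp":[0.034,-0.058,0.006],"delta_rot":[0,0,0],"fingers":0.1},{"dp":[0.034,-0.058,0.006],"delta_rot":[0,0,0],"fingers":0.1},{"dp":[0,0,0],"delta_rot":[0,0,0],"fingers":0.1},{"dp":[0,0,0],"delta_rot":[0,0,0],"fingers":0.1}]'
python3 chk.py | grep -v " -0\.[234]"
```

```text
t: 15.55
tcp_pos: [0.5843, 0.224, 0.1333]
tool_rot: [0.997, 0.077, 0.0, -0.0]
force: [1.0, -0.1, 0.3]
finger_gap: 0.549
gripper_force: 0.0
t: 15.97
tcp_pos: [0.6211, 0.3178, 0.1238]
tool_rot: [0.997, 0.078, 0.0, -0.0]
force: [-0.1, -0.3, 0.4]
finger_gap: 0.549
gripper_force: 0.0
top [195.9 220.4] 99 [0.6176 0.3145]
top [332.8 253.4] 74 [ 0.4744 -0.0269]
top [306.1 264.7] 79 [0.4572 0.0454]
top [348.5 267.5] 32 [ 0.4324 -0.0607]
top [385.6 279. ] 29 [ 0.3882 -0.149 ]
top [289.3 295.7] 420 [0.3874 0.0995]
top [312.8 279.4] 37 [0.4178 0.0343]
top [358.  289.6] 22 [ 0.3738 -0.0746]
top [355.9 306. ] 59 [ 0.335  -0.0622]
top [284.7 309.2] 24 [0.3564 0.1159]
top [247.5 368.5] 62 [0.231  0.2271]
top [255.3 371. ] 43 [0.2221 0.2089]
top [170.9 373.9] 28 [0.2468 0.4164]
side [310.8 214. ] 131 [ 0.6691 -0.0767]
side [398.7 235.5] 39 [ 0.433  -0.0662]
side [377.  258.2] 86 [0.4579 0.0414]
side [395.6 259.1] 47 [0.4181 0.0287]
side [255.2 320.5] 205 [0.6196 0.3153]
```

```bash
python3 - <<'E'
from h import *
p,d=last('top'); P=cloud('top',d)
cv2.imwrite('pics/t2.png',cv2.resize(p[205:305,270:380],None,fx=5.5,fy=5.5,interpolation=3)[:,:,::-1])
for u,v in ((333,253),(306,265),(349,267),(313,279),(196,220)): print(u,v,P[v-1:v+2,u-1:u+2].reshape(-1,3).mean(0).round(4))
E
```

```text
333 253 [ 0.4748 -0.0273  0.021 ]
306 265 [0.4561 0.0456 0.0215]
349 267 [ 0.4333 -0.0613  0.0216]
313 279 [0.4188 0.0337 0.0209]
196 220 [0.6172 0.3122 0.0185]
```

View pics/t2.png

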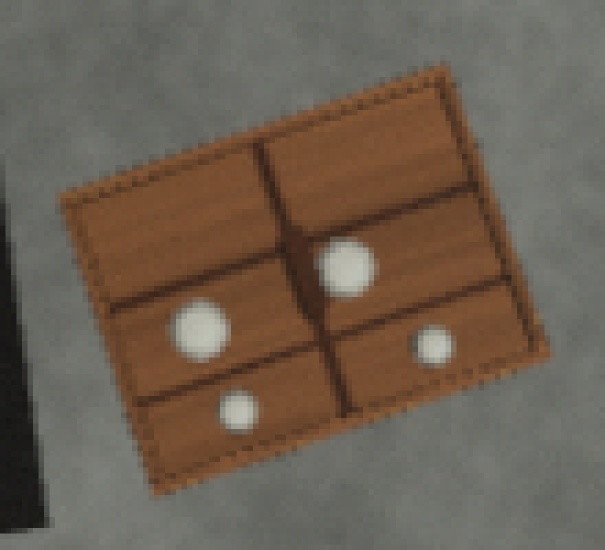

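The second medium stone has moved next to the tab, at about (348,267) in the crop. It is still flat in its own bay, with its top at z 0.021 like the others. The fingertips will pass above it when I grip the tab, so it can stay. Now the large stone.

```bash
python3 -m crank '[{"dp":[-0.002,0.001,0.045],"delta_rot":[0,0,0],"fingers":0.1},{"dp":[-0.002,0.001,0.045],"delta_rot":[0,0,0],"fingers":0.1},{"dp":[0,0,0],"delta_rot":[0,0,0],"fingers":0.1}]'
python3 -m crank '[{"dp":[0,0,0],"delta_rot":[0,0,0],"fingers":-1},{"dp":[0,0,0],"delta_rot":[0,0,0],"fingers":-1},{"dp":[0,0,0],"delta_rot":[0,0,0],"fingers":-1},{"dp":[0,0,0],"delta_rot":[0,0,0],"fingers":-1},{"dp":[0,0,0],"delta_rot":[0,0,0],"fingers":-1}]' 25
python3 plan.py '.6201 .3142 .14' '.506 .0495 .14' '.506 .0495 .0835'
```

```text
t: 16.32
tcp_pos: [0.6164, 0.3117, 0.0747]
tool_rot: [0.997, 0.075, -0.005, 0.001]
force: [-0.3, -1.1, -0.9]
finger_gap: 0.551
gripper_force: 0.0
t: 16.73
tcp_pos: [0.6204, 0.3145, 0.0797]
tool_rot: [0.997, 0.076, 0.001, -0.0]
force: [-0.2, -0.5, 0.5]
finger_gap: 0.401
gripper_force: 24.9
now [0.6204 0.3145 0.0797] yaw 8.75 tilt 0.12 gap 0.401 t 16.7
diff mm/deg [ 0.4 -0.2  0.4 -0. ]
.6201 .3142 .14 -> 2 rows dp [-0.0, 0.0, -0.061] rz -0.0
.506 .0495 .14 -> 9 rows dp [-0.034, 0.054, 0.0] rz -0.0
.506 .0495 .0835 -> 2 rows dp [-0.0, 0.002, 0.057] rz -0.0
```

```bash
python3 -m crank '[{"dp":[0,0,-0.061],"delta_rot":[0,0,0],"fingers":-1},{"dp":[0,0,-0.061],"delta_rot":[0,0,0],"fingers":-1},{"dp":[-0.034,0.054,0],"delta_rot":[0,0,0],"fingers":-1},{"dp":[-0.034,0.054,0],"delta_rot":[0,0,0],"fingers":-1},{"dp":[-0.034,0.054,0],"delta_rot":[0,0,0],"fingers":-1},{"dp":[-0.034,0.054,0],"delta_rot":[0,0,0],"fingers":-1},{"dp":[-0.034,0.054,0],"delta_rot":[0,0,0],"fingers":-1},{"dp":[-0.034,0.054,0],"delta_rot":[0,0,0],"fingers":-1},{"dp":[-0.034,0.054,0],"delta_rot":[0,0,0],"fingers":-1},{"dp":[-0.034,0.054,0],"delta_rot":[0,0,0],"fingers":-1},{"dp":[-0.034,0.054,0],"delta_rot":[0,0,0],"fingers":-1},{"dp":[0,0,0],"delta_rot":[0,0,0],"fingers":-1}]'
python3 -m crank '[{"dp":[0,0,0],"delta_rot":[0,0,0],"fingers":-1},{"dp":[0,0.002,0.057],"delta_rot":[0,0,0],"fingers":-1},{"dp":[0,0.002,0.057],"delta_rot":[0,0,0],"fingers":-1},{"dp":[0,0,0],"delta_rot":[0,0,0],"fingers":-1},{"dp":[0,0,0],"delta_rot":[0,0,0],"fingers":-1}]'
python3 -m crank '[{"dp":[0,0,0],"delta_rot":[0,0,0],"fingers":-0.07},{"dp":[0,0,0],"delta_rot":[0,0,0],"fingers":-0.07},{"dp":[0,0,0],"delta_rot":[0,0,0],"fingers":-0.07}]'
python3 plan.py '.506 .0495 .14' '.506 .2 .16'
```

```text
t: 17.73
tcp_pos: [0.5033, 0.0473, 0.1398]
tool_rot: [0.997, 0.074, -0.002, 0.0]
force: [-0.6, -0.0, 0.4]
finger_gap: 0.394
gripper_force: 25.2
t: 18.15
tcp_pos: [0.5058, 0.0499, 0.0818]
tool_rot: [0.997, 0.077, -0.001, -0.0]
force: [-0.6, -0.1, 0.2]
finger_gap: 0.4
gripper_force: 31.3
t: 18.4
tcp_pos: [0.5065, 0.0493, 0.0838]
tool_rot: [0.997, 0.077, 0.001, 0.0]
force: [0.8, 0.5, -0.1]
finger_gap: 0.468
gripper_force: 0.0
now [0.5065 0.0493 0.0838] yaw 8.81 tilt 0.14 gap 0.468 t 18.4
diff mm/deg [0.3 0.2 0.3 0. ]
.506 .0495 .14 -> 2 rows dp [-0.0, -0.0, -0.056] rz -0.0
.506 .2 .16 -> 5 rows dp [0.009, -0.06, -0.008] rz -0.0
```

```bash
python3 -m crank '[{"dp":[0,0,-0.056],"delta_rot":[0,0,0],"fingers":-0.07},{"dp":[0,0,-0.056],"delta_rot":[0,0,0],"fingers":-0.07},{"dp":[0.009,-0.06,-0.008],"delta_rot":[0,0,0],"fingers":-0.5},{"dp":[0.009,-0.06,-0.008],"delta_rot":[0,0,0],"fingers":-0.5},{"dp":[0.009,-0.06,-0.008],"delta_rot":[0,0,0],"fingers":-0.5},{"dp":[0.009,-0.06,-0.008],"delta_rot":[0,0,0],"fingers":-0.5},{"dp":[0.009,-0.06,-0.008],"delta_rot":[0,0,0],"fingers":-0.5},{"dp":[0,0,0],"delta_rot":[0,0,0],"fingers":-0.5},{"dp":[0,0,0],"delta_rot":[0,0,0],"fingers":-0.5}]'
python3 - <<'E'
from h import *
p,d=snap('top','top3.png');P=cloud('top',d);snap('side')
cv2.imwrite('pics/t3.png',cv2.resize(p[180:310,150:380],None,fx=3.4,fy=3.4,interpolation=3)[:,:,::-1])
q=P[(P[...,2]>.045)&(P[...,2]<.075)&(abs(P[...,1])<.06)&(abs(P[...,0]-.47)<.05)]
c=q.mean(0);v=np.linalg.svd(q-c)[2][0];print(len(q),c,np.degrees(np.arctan2(v[1],v[0])))
E
```

```text
t: 19.15
tcp_pos: [0.5052, 0.2023, 0.1597]
tool_rot: [0.997, 0.078, 0.001, -0.0]
force: [-0.1, -0.8, 0.4]
finger_gap: 0.25
gripper_force: 0.0
81 [ 0.47277463 -0.00418272  0.05918754] -168.16681395920494
```

View pics/t3.png

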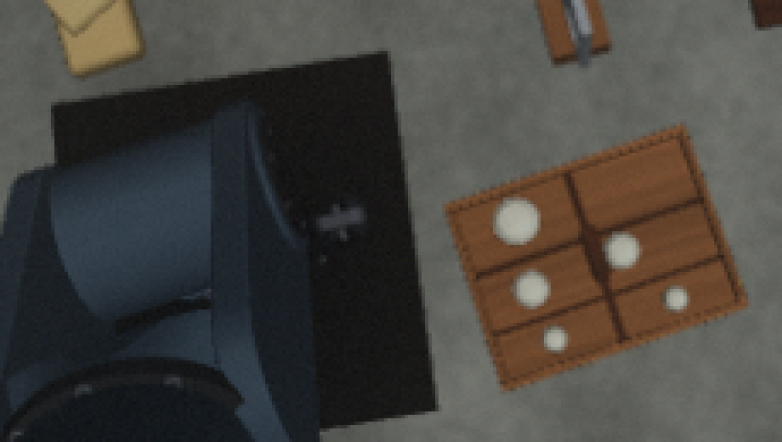

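All five stones lie in their proper rows: large at (517,221), mediums at (531,288) and (622,250), smalls at (556,339) and (677,298). Next is the tray.

```bash
python3 - <<'E'
from h import *
C=onz('top',(np.array([(446,207),(684,124),(747,300),(505,389)])+.5)/3.4-.5+[150,180],.024)[:,:2]
print(C.mean(0),[np.degrees(np.arctan2(*(C[i]-C[i-1])[::-1])).round(1) for i in range(4)])
E
python3 plan.py '.506 .2 .16 10' '.4725 -.0055 .16' '.4725 -.0055 .102'
```

```text
[ 0.47489522 -0.0062722 ] [np.float64(9.6), np.float64(-80.0), np.float64(-170.7), np.float64(100.3)]
now [0.505  0.2004 0.159 ] yaw 8.79 tilt 0.03 gap 0.251 t 19.2
diff mm/deg [-0.7 -0.5 -0.6  0. ]
.506 .2 .16 10 -> 1 rows dp [0.001, 0.002, -0.001] rz -0.0034
   (turn separately!)
.4725 -.0055 .16 -> 6 rows dp [-0.023, 0.065, -0.0] rz -0.0
.4725 -.0055 .102 -> 2 rows dp [0.0, 0.001, 0.058] rz -0.0
```

```bash
python3 -m crank '[{"dp":[0.001,0.002,-0.001],"delta_rot":[0,0,-0.0034],"fingers":-0.38},{"dp":[-0.023,0.065,0],"delta_rot":[0,0,0],"fingers":-0.38},{"dp":[-0.023,0.065,0],"delta_rot":[0,0,0],"fingers":-0.38},{"dp":[-0.023,0.065,0],"delta_rot":[0,0,0],"fingers":-0.38},{"dp":[-0.023,0.065,0],"delta_rot":[0,0,0],"fingers":-0.38},{"dp":[-0.023,0.065,0],"delta_rot":[0,0,0],"fingers":-0.38},{"dp":[-0.023,0.065,0],"delta_rot":[0,0,0],"fingers":-0.38},{"dp":[0,0,0],"delta_rot":[0,0,0],"fingers":-0.38},{"dp":[0,0,0],"delta_rot":[0,0,0],"fingers":-0.38}]'
python3 plan.py '.4728 -.0055 .102 9.8'
```

```text
t: 20.0
tcp_pos: [0.4715, -0.0071, 0.1589]
tool_rot: [0.996, 0.084, -0.0, -0.0]
force: [-0.5, 0.8, -0.1]
finger_gap: 0.314
gripper_force: 0.0
now [ 0.4715 -0.0071  0.1589] yaw 9.65 tilt 0.02 gap 0.314 t 20.0
diff mm/deg [-0.7 -1.9 57.1 -0.4]
.4728 -.0055 .102 9.8 -> 2 rows dp [0.002, -0.001, 0.057] rz -0.0002
   (turn separately!)
```

```bash
python3 -m crank '[{"dp":[0.002,-0.001,0.04],"delta_rot":[0,0,0],"fingers":-0.38},{"dp":[0.002,-0.001,0.04],"delta_rot":[0,0,0],"fingers":-0.38},{"dp":[0,0,0.034],"delta_rot":[0,0,0],"fingers":-0.38},{"dp":[0,0,0],"delta_rot":[0,0,0],"fingers":-0.38},{"dp":[0,0,0],"delta_rot":[0,0,0],"fingers":-0.38}]'
python3 -m crank '[{"dp":[0,0,0],"delta_rot":[0,0,0],"fingers":-1},{"dp":[0,0,0],"delta_rot":[0,0,0],"fingers":-1},{"dp":[0,0,0],"delta_rot":[0,0,0],"fingers":-1},{"dp":[0,0,0],"delta_rot":[0,0,0],"fingers":-1},{"dp":[0,0,0],"delta_rot":[0,0,0],"fingers":-1},{"dp":[0,0,0],"delta_rot":[0,0,0],"fingers":-1}]' 90
python3 - <<'E'
from h import *
p,d=snap('side')
cv2.imwrite('pics/s4.png',cv2.resize(p[140:330,290:490],None,fx=3,fy=3,interpolation=3)[:,:,::-1])
E
python3 plan.py
```

```text
t: 20.42
tcp_pos: [0.473, -0.0023, 0.1014]
tool_rot: [0.996, 0.088, -0.001, -0.0]
force: [-0.1, 0.5, 0.5]
finger_gap: 0.312
gripper_force: 0.0
t: 20.92
tcp_pos: [0.4739, -0.0027, 0.1027]
tool_rot: [0.996, 0.087, 0.001, 0.0]
force: [1.1, 3.0, 6.0]
finger_gap: 0.126
gripper_force: 89.5
now [ 0.4739 -0.0027  0.1028] yaw 9.99 tilt 0.09 gap 0.127 t 21.0
diff mm/deg [0.6 3.1 0.8 0.2]
```

View pics/s4.png

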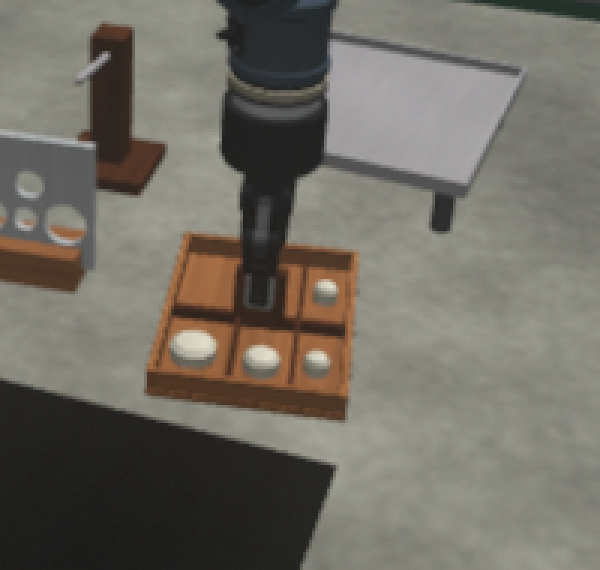

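The gripper holds the tab squarely and the stones are in place: large (193,348), medium (261,360), small (317,362) and small (325,290). Lifting and turning to the pan's yaw.

```bash
python3 -m crank '[{"dp":[0,0,-0.006],"delta_rot":[0,0,0],"fingers":-1},{"dp":[0,0,-0.014],"delta_rot":[0,0,0],"fingers":-1},{"dp":[0,0,-0.02],"delta_rot":[0,0,0.003],"fingers":-1},{"dp":[0,0,-0.025],"delta_rot":[0,0,0.006],"fingers":-1},{"dp":[0,0,-0.025],"delta_rot":[0,0,0.0072],"fingers":-1},{"dp":[0,0,-0.025],"delta_rot":[0,0,0.008],"fingers":-1},{"dp":[0,0,-0.025],"delta_rot":[0,0,0.008],"fingers":-1},{"dp":[0,0,-0.025],"delta_rot":[0,0,0.006],"fingers":-1},{"dp":[0,0,-0.02],"delta_rot":[0,0,0.0032],"fingers":-1},{"dp":[0,0,-0.015],"delta_rot":[0,0,0],"fingers":-1},{"dp":[0,0,0],"delta_rot":[0,0,0],"fingers":-1},{"dp":[0,0,0],"delta_rot":[0,0,0],"fingers":-1}]'
python3 - <<'E'
from h import *
p,d=snap('side')
cv2.imwrite('pics/s5.png',cv2.resize(p[100:320,290:490],None,fx=2.7,fy=2.7,interpolation=3)[:,:,::-1])
E
rm est.npy; python3 plan.py '.4386 -.327 .2025 -4.9'
```

```text
t: 21.97
tcp_pos: [0.4734, -0.003, 0.2023]
tool_rot: [0.999, -0.043, 0.0, 0.0]
force: [0.0, 0.7, -6.6]
finger_gap: 0.125
gripper_force: 87.8
now [ 0.4731 -0.0029  0.2018] yaw -4.91 tilt 0.04 gap 0.127 t 22.0
.4386 -.327 .2025 -4.9 -> 10 rows dp [-0.001, 0.065, -0.0] rz -0.0
```

View pics/s5.png

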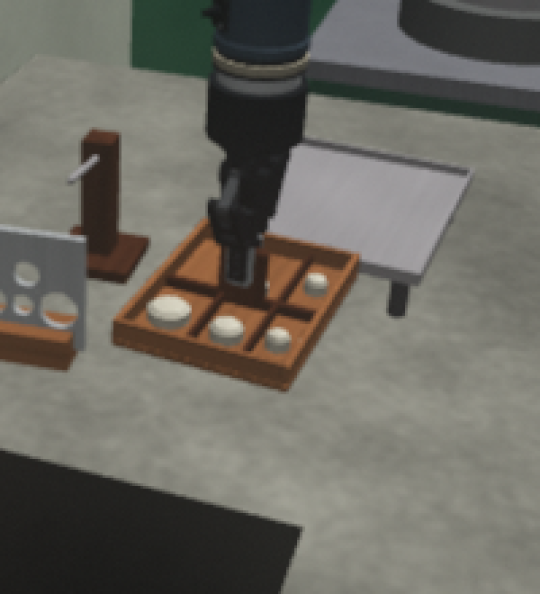

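The tray hangs level above the bench with every visible stone in its row. Moving it over the pan gently.

```bash
python3 -m crank '[{"dp":[0,0.015,0],"delta_rot":[0,0,0],"fingers":-1},{"dp":[0,0.025,0],"delta_rot":[0,0,0],"fingers":-1},{"dp":[-0.001,0.034,0],"delta_rot":[0,0,0],"fingers":-1},{"dp":[-0.001,0.034,0],"delta_rot":[0,0,0],"fingers":-1},{"dp":[-0.001,0.034,0],"delta_rot":[0,0,0],"fingers":-1},{"dp":[-0.001,0.034,0],"delta_rot":[0,0,0],"fingers":-1},{"dp":[-0.001,0.034,0],"delta_rot":[0,0,0],"fingers":-1},{"dp":[-0.001,0.034,0],"delta_rot":[0,0,0],"fingers":-1},{"dp":[-0.001,0.034,0],"delta_rot":[0,0,0],"fingers":-1},{"dp":[-0.001,0.034,0],"delta_rot":[0,0,0],"fingers":-1},{"dp":[-0.001,0.034,0],"delta_rot":[0,0,0],"fingers":-1},{"dp":[-0.001,0.034,0],"delta_rot":[0,0,0],"fingers":-1}]'
python3 -m crank '[{"dp":[-0.001,0.034,0],"delta_rot":[0,0,0],"fingers":-1},{"dp":[-0.001,0.034,0],"delta_rot":[0,0,0],"fingers":-1},{"dp":[-0.001,0.034,0],"delta_rot":[0,0,0],"fingers":-1},{"dp":[-0.001,0.034,0],"delta_rot":[0,0,0],"fingers":-1},{"dp":[0,0.034,0],"delta_rot":[0,0,0],"fingers":-1},{"dp":[0,0.034,0],"delta_rot":[0,0,0],"fingers":-1},{"dp":[0,0.034,0],"delta_rot":[0,0,0],"fingers":-1},{"dp":[0,0.02,0],"delta_rot":[0,0,0],"fingers":-1},{"dp":[0,0.012,0],"delta_rot":[0,0,0],"fingers":-1},{"dp":[0,0,0],"delta_rot":[0,0,0],"fingers":-1},{"dp":[0,0,0],"delta_rot":[0,0,0],"fingers":-1},{"dp":[0,0,0],"delta_rot":[0,0,0],"fingers":-1}]'
python3 plan.py
python3 - <<'E'
from h import *
p,d=snap('top');snap('side')
cv2.imwrite('pics/t5.png',cv2.resize(p[180:310,370:540],None,fx=4,fy=4,interpolation=3)[:,:,::-1])
E
```

```text
t: 23.02
tcp_pos: [0.4515, -0.193, 0.201]
tool_rot: [0.999, -0.043, -0.001, -0.0]
force: [1.1, -0.1, -7.2]
finger_gap: 0.128
gripper_force: 87.9
t: 24.02
tcp_pos: [0.4384, -0.325, 0.2016]
tool_rot: [0.999, -0.043, -0.001, -0.001]
force: [0.9, 0.1, -6.8]
finger_gap: 0.129
gripper_force: 88.0
now [ 0.4384 -0.325   0.2016] yaw -4.89 tilt 0.12 gap 0.129 t 24.0
diff mm/deg [-1.9  1.4 -0.2  0. ]
```

View pics/t5.png

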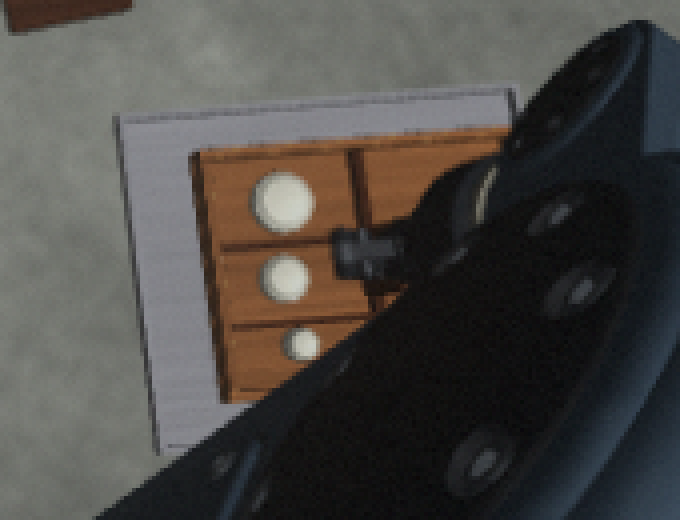

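The tray is over the pan with its edges parallel to the lips; the gap on the left is parallax from the tray's height. Stones in view: large (283,202), medium (284,278), small (301,344). Lowering.

```bash
python3 -c "
from h import *
print(onz('top',np.array([(190,155),(222,402)])/4+[370,180],.124), proj('top',[[.4386,-.327,.06]]))"
python3 -m crank '[{"dp":[0,0,0.01],"delta_rot":[0,0,0],"fingers":-1},{"dp":[0,0,0.02],"delta_rot":[0,0,0],"fingers":-1},{"dp":[0,0,0.02],"delta_rot":[0,0,0],"fingers":-1},{"dp":[0,0,0.02],"delta_rot":[0,0,0],"fingers":-1},{"dp":[0,0,0.014],"delta_rot":[0,0,0],"fingers":-1},{"dp":[0,0,0.008],"delta_rot":[0,0,0],"fingers":-1},{"dp":[0,0,0.004],"delta_rot":[0,0,0],"fingers":-1},{"dp":[0,0,0],"delta_rot":[0,0,0],"fingers":-1},{"dp":[0,0,0],"delta_rot":[0,0,0],"fingers":-1},{"dp":[0,0,0],"delta_rot":[0,0,0],"fingers":-1}]'
```

```text
[[ 0.51510691 -0.23006727  0.124     ]
 [ 0.37400868 -0.21798462  0.124     ]] [[455.02647317 246.3699917 ]]
t: 24.95
tcp_pos: [0.439, -0.3265, 0.1543]
tool_rot: [0.999, -0.043, 0.0, 0.0]
force: [-0.8, -0.0, -6.7]
finger_gap: 0.127
gripper_force: 88.0
```

```bash
for i in 1; do python3 -m crank '[{"dp":[0,0,0.002],"delta_rot":[0,0,0],"fingers":-1},{"dp":[0,0,0.001],"delta_rot":[0,0,0],"fingers":-1},{"dp":[0,0,0],"delta_rot":[0,0,0],"fingers":-1},{"dp":[0,0,0],"delta_rot":[0,0,0],"fingers":-1}]'; done
python3 -m crank '[{"dp":[0,0,0.001],"delta_rot":[0,0,0],"fingers":-1},{"dp":[0,0,0],"delta_rot":[0,0,0],"fingers":-1},{"dp":[0,0,0],"delta_rot":[0,0,0],"fingers":-1}]'
```

```text
t: 25.28
tcp_pos: [0.4389, -0.3264, 0.1528]
tool_rot: [0.999, -0.043, 0.0, 0.0]
force: [0.3, -1.3, -3.9]
finger_gap: 0.124
gripper_force: 88.3
t: 25.53
tcp_pos: [0.4389, -0.3264, 0.1528]
tool_rot: [0.999, -0.043, 0.0, 0.0]
force: [-1.4, 1.1, 4.3]
finger_gap: 0.122
gripper_force: 89.7
```

Contact is made, so I'll release with a small opening and retreat.

```bash
python3 -m crank '[{"dp":[0,0,0],"delta_rot":[0,0,0],"fingers":-0.55},{"dp":[0,0,0],"delta_rot":[0,0,0],"fingers":-0.45},{"dp":[0,0,0],"delta_rot":[0,0,0],"fingers":-0.45},{"dp":[0,0,0],"delta_rot":[0,0,0],"fingers":-0.45},{"dp":[0,0,-0.04],"delta_rot":[0,0,0],"fingers":-0.45},{"dp":[0,0,-0.06],"delta_rot":[0,0,0],"fingers":-0.45},{"dp":[0,0,-0.06],"delta_rot":[0,0,0],"fingers":-0.45},{"dp":[0,0,-0.06],"delta_rot":[0,0,0],"fingers":-0.45},{"dp":[0,0,-0.06],"delta_rot":[0,0,0],"fingers":-0.45},{"dp":[0,0,0],"delta_rot":[0,0,0],"fingers":-0.45},{"dp":[0,0,0],"delta_rot":[0,0,0],"fingers":-0.45}]' 40
rm -f est.npy; python3 plan.py '.4389 -.3264 .293 6' '.6705 -.0165 .293' '.6705 -.0165 .235' '.6705 -.0165 .176'
```

```text
t: 26.45
tcp_pos: [0.4394, -0.3268, 0.2938]
tool_rot: [0.999, -0.043, 0.002, 0.002]
force: [0.1, 0.2, -0.2]
finger_gap: 0.276
gripper_force: 0.0
now [ 0.4394 -0.3268  0.2938] yaw -4.9 tilt 0.28 gap 0.276 t 26.4
.4389 -.3264 .293 6 -> 2 rows dp [-0.001, -0.0, 0.001] rz -0.0151
   (turn separately!)
.6705 -.0165 .293 -> 11 rows dp [0.048, -0.052, -0.0] rz -0.0
.6705 -.0165 .235 -> 2 rows dp [-0.001, 0.002, 0.058] rz -0.0
.6705 -.0165 .176 -> 2 rows dp [0.0, -0.0, 0.059] rz -0.0
```

```bash
python3 -m crank '[{"dp":[0,0,0],"delta_rot":[0,0,-0.0151],"fingers":-0.38},{"dp":[0,0,0],"delta_rot":[0,0,-0.0151],"fingers":-0.38},{"dp":[0.048,-0.052,0],"delta_rot":[0,0,0],"fingers":-0.38},{"dp":[0.048,-0.052,0],"delta_rot":[0,0,0],"fingers":-0.38},{"dp":[0.048,-0.052,0],"delta_rot":[0,0,0],"fingers":-0.38},{"dp":[0.048,-0.052,0],"delta_rot":[0,0,0],"fingers":-0.38},{"dp":[0.048,-0.052,0],"delta_rot":[0,0,0],"fingers":-0.38},{"dp":[0.048,-0.052,0],"delta_rot":[0,0,0],"fingers":-0.38},{"dp":[0.048,-0.052,0],"delta_rot":[0,0,0],"fingers":-0.38},{"dp":[0.048,-0.052,0],"delta_rot":[0,0,0],"fingers":-0.38},{"dp":[0.048,-0.052,0],"delta_rot":[0,0,0],"fingers":-0.38},{"dp":[0.048,-0.052,0],"delta_rot":[0,0,0],"fingers":-0.38}]'
python3 -m crank '[{"dp":[0.048,-0.052,0],"delta_rot":[0,0,0],"fingers":-0.38},{"dp":[0,0,0.02],"delta_rot":[0,0,0],"fingers":-0.38},{"dp":[0,0,0.058],"delta_rot":[0,0,0],"fingers":-0.38},{"dp":[0,0,0.03],"delta_rot":[0,0,0],"fingers":-0.38},{"dp":[0,0,0],"delta_rot":[0,0,0],"fingers":-0.38},{"dp":[0,0,0],"delta_rot":[0,0,0],"fingers":-0.38}]'
rm -f est.npy; python3 - <<'E'
from h import *
p,d=snap('side')
P=cloud('side',d); 
C=proj('side',np.array([[.671,-.0165,.127]]))[0];print('expected top mid px',C)
cv2.imwrite('pics/s6.png',cv2.resize(p[120:270,250:450],None,fx=4,fy=4,interpolation=3)[:,:,::-1])
E
python3 plan.py
```

```text
t: 27.45
tcp_pos: [0.6504, -0.0409, 0.2894]
tool_rot: [0.999, 0.052, -0.002, -0.001]
force: [-0.7, -0.1, 0.0]
finger_gap: 0.31
gripper_force: 0.0
t: 27.95
tcp_pos: [0.6703, -0.0144, 0.2352]
tool_rot: [0.999, 0.052, -0.003, -0.001]
force: [-0.3, -0.0, 0.2]
finger_gap: 0.31
gripper_force: 0.0
expected top mid px [300.14751333 185.21446086]
now [ 0.6713 -0.0146  0.2369] yaw 5.94 tilt 0.11 gap 0.31 t 28.0
```

View pics/s6.png

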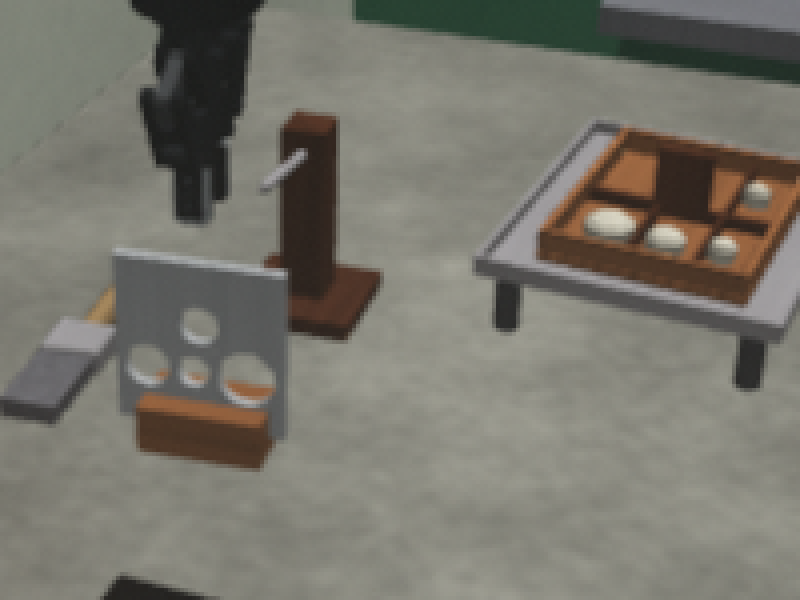

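The tray sits inside the pan's lips with its stones in place. The gripper is above the middle of the gauge's top edge, which runs from (115,250) to (288,275) in the crop.

```bash
python3 -m crank '[{"dp":[0,0.004,0.04],"delta_rot":[0,0,0],"fingers":-0.38},{"dp":[0,0,0.04],"delta_rot":[0,0,0],"fingers":-0.38},{"dp":[0,0,0.03],"delta_rot":[0,0,0],"fingers":-0.38},{"dp":[0,0,0],"delta_rot":[0,0,0],"fingers":-0.38},{"dp":[0,0,0],"delta_rot":[0,0,0],"fingers":-0.38}]'
python3 -m crank '[{"dp":[0,0,0],"delta_rot":[0,0,0],"fingers":-1},{"dp":[0,0,0],"delta_rot":[0,0,0],"fingers":-1},{"dp":[0,0,0],"delta_rot":[0,0,0],"fingers":-1},{"dp":[0,0,0],"delta_rot":[0,0,0],"fingers":-1},{"dp":[0,0,0],"delta_rot":[0,0,0],"fingers":-1},{"dp":[0,0,0],"delta_rot":[0,0,0],"fingers":-1}]' 70
python3 -m crank '[{"dp":[0,0,-0.01],"delta_rot":[0,0,0],"fingers":-1},{"dp":[0,0,-0.02],"delta_rot":[0,0,0],"fingers":-1},{"dp":[0,0,-0.03],"delta_rot":[0,0,0],"fingers":-1},{"dp":[0,0,-0.04],"delta_rot":[0,0,0],"fingers":-1},{"dp":[0,0,-0.04],"delta_rot":[0,0,0],"fingers":-1},{"dp":[0,0,-0.02],"delta_rot":[0,0,0],"fingers":-1},{"dp":[0,0,-0.01],"delta_rot":[0,0,0],"fingers":-1},{"dp":[0,0,0],"delta_rot":[0,0,0],"fingers":-1},{"dp":[0,0,0],"delta_rot":[0,0,0],"fingers":-1},{"dp":[0,0,0],"delta_rot":[0,0,0],"fingers":-1}]'
python3 - <<'E'
from h import *
p,d=snap('side')
cv2.imwrite('pics/s7.png',cv2.resize(p[120:250,250:410],None,fx=4.6,fy=4.6,interpolation=3)[:,:,::-1])
p,d=snap('top');P=cloud('top',d)
def line(X,nm):
    c=X.mean(0);v=np.linalg.svd(X-c)[2][0];t=(X-c)@v;print(nm,len(X),c.round(4),v.round(3),t.min().round(3),t.max().round(3))
P=cloud('side',last('side')[1])
m=(P[...,0]>.6)&(P[...,0]<.75)&(P[...,1]>-.05)&(P[...,1]<.02)&(P[...,2]>.1)&(P[...,2]<.185)
X=P[m];c=np.median(X,0);X=X[abs(X[:,1]-c[1])<.02];c=X.mean(0);print('plate side',len(X),c.round(4),np.linalg.svd(X-c)[2][2].round(3))
E
python3 plan.py
```

```text
t: 28.42
tcp_pos: [0.672, -0.0168, 0.1834]
tool_rot: [0.999, 0.052, 0.0, 0.0]
force: [0.5, 0.1, 0.6]
finger_gap: 0.311
gripper_force: 0.0
t: 28.92
tcp_pos: [0.6731, -0.0165, 0.1851]
tool_rot: [0.999, 0.052, 0.002, 0.001]
force: [0.3, -0.2, 6.2]
finger_gap: 0.07
gripper_force: 72.1
t: 29.75
tcp_pos: [0.6711, -0.0162, 0.2665]
tool_rot: [0.999, 0.052, -0.001, -0.0]
force: [0.1, 0.4, -1.6]
finger_gap: 0.072
gripper_force: 71.2
plate side 1127 [ 0.6674 -0.0124  0.1439] [-0.111  0.994  0.002]
now [ 0.6712 -0.0162  0.2664] yaw 5.95 tilt 0.16 gap 0.069 t 29.9
diff mm/deg [-0.1 -1.6 29.6  0. ]
```

View pics/s7.png

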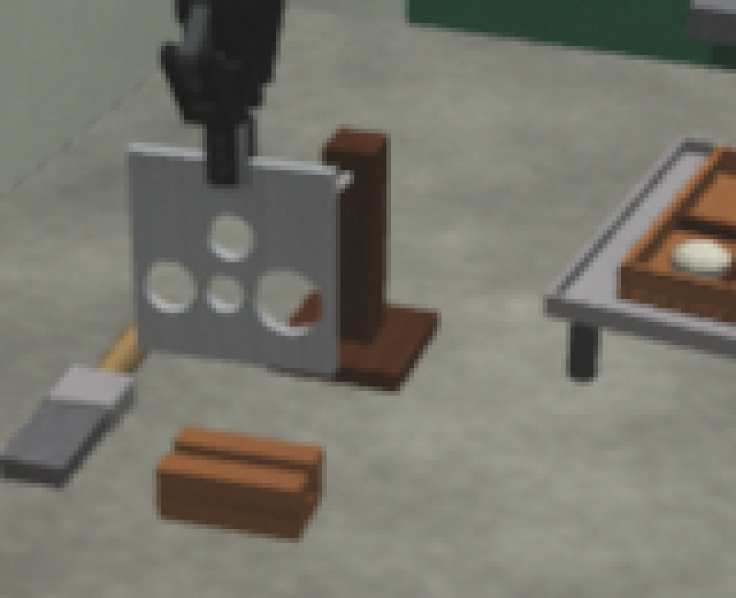

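The gauge hangs straight from the fingers. Its hanging hole is at (232,237) in the crop and the peg's free end is just behind its right edge. Measuring the hole against the peg.

```bash
rm -f est.npy; python3 - <<'E'
from h import *
uv=(np.array([(232,237)])+.5)/4.6-.5+[250,120]
c,s=slopes('side',uv);d=(np.c_[s[:,0],-s[:,1],-np.ones(1)]@Rc(c).T)[0];o=np.array(c['origin'])
n=np.array([-np.sin(np.radians(5.95)),np.cos(np.radians(5.95)),0])
p0=np.array([.6712,-.0162,.17])+n*.004
print('hole ray',o+d*(((p0-o)@n)/(d@n)))
print('expect px hole',proj('side',p0),'got',uv)
# peg ends from the first pictures: refit top-view cloud as line, report x at y=-.108,-.148,-.186 
P=cloud('top',last('top')[1])
m=(P[...,2]>.11)&(P[...,2]<.145)&(abs(P[...,0]-.67)<.02)&(P[...,1]<-.11)&(P[...,1]>-.18)
X=P[m];print(len(X)); 
if len(X)>20: print(np.polyfit(X[:,1]+.148,X[:,0],1),np.polyfit(X[:,1]+.148,X[:,2],1))
E
python3 plan.py
```

```text
hole ray [ 0.66877906 -0.01243065  0.16675742]
expect px hole [[299.19675906 169.77425523]] got [[300.04347826 171.13043478]]
77
[-0.04772424  0.66974372] [0.13538782 0.13255932]
now [ 0.6712 -0.0162  0.2664] yaw 5.95 tilt 0.16 gap 0.069 t 29.9
```

```bash
python3 -m crank '[{"dp":[0,0,0],"delta_rot":[0,0,0.009],"fingers":-1},{"dp":[0,0,0.03],"delta_rot":[0,0,0],"fingers":-1},{"dp":[0,0,0.039],"delta_rot":[0,0,0],"fingers":-1},{"dp":[-0.002,0.033,0],"delta_rot":[0,0,0],"fingers":-1},{"dp":[-0.002,0.033,0],"delta_rot":[0,0,0],"fingers":-1},{"dp":[-0.002,0.033,0],"delta_rot":[0,0,0],"fingers":-1},{"dp":[-0.002,0.033,0],"delta_rot":[0,0,0],"fingers":-1},{"dp":[-0.002,0.026,0],"delta_rot":[0,0,0],"fingers":-1},{"dp":[0,0,0],"delta_rot":[0,0,0],"fingers":-1},{"dp":[0,0,0],"delta_rot":[0,0,0],"fingers":-1},{"dp":[0,0,0],"delta_rot":[0,0,0],"fingers":-1}]'
python3 plan.py; python3 - <<'E'
from h import *
p,d=snap('side'); snap('top')
cv2.imwrite('pics/s8.png',cv2.resize(p[140:220,270:370],None,fx=7,fy=7,interpolation=3)[:,:,::-1])
E
```

```text
t: 30.77
tcp_pos: [0.6705, -0.0955, 0.2338]
tool_rot: [1.0, 0.023, 0.0, -0.0]
force: [-0.5, 0.7, -2.1]
finger_gap: 0.067
gripper_force: 71.2
now [ 0.6705 -0.0955  0.2338] yaw 2.68 tilt 0.04 gap 0.067 t 30.8
diff mm/deg [ -0.7 -79.3 -32.7  -3.3]
```

View pics/s8.png

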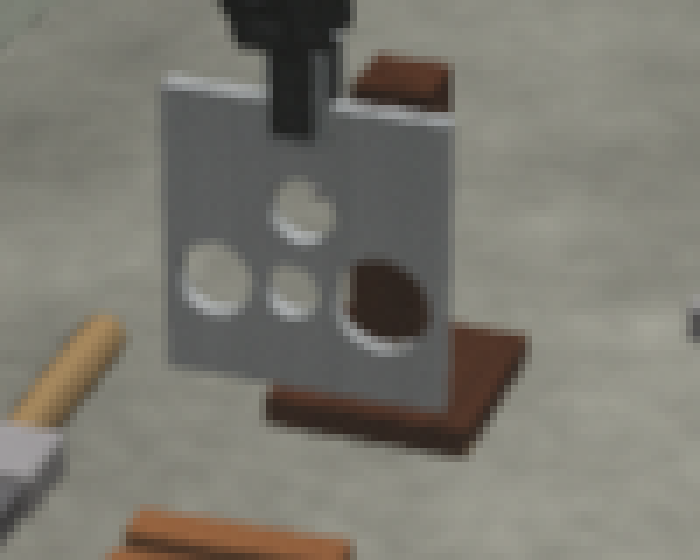

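```bash
python3 - <<'E'
from h import *
p,d=last('side')
uv=(np.array([(302,212)])+.5)/7-.5+[270,140]
c,s=slopes('side',uv);dd=(np.c_[s[:,0],-s[:,1],-np.ones(1)]@Rc(c).T)[0];o=np.array(c['origin'])
n=np.array([-np.sin(np.radians(2.7)),np.cos(np.radians(2.7)),0]);p0=np.array([.6705,-.0955,.13])+n*.004
h=o+dd*(((p0-o)@n)/(dd@n));print('hole front',h.round(4))
print('peg end px crop',((proj('side',[[.668,-.108,.1348],[.668,-.104,.1348],[.668,-.108,.1308],[.668,-.108,.1388]])-[270,140]+.5)*7-.5).round(0))
print(p[162:178,306:320].min(2))
E
```

```text
hole front [ 0.6696 -0.0915  0.1337]
peg end px crop [[323. 191.]
 [319. 196.]
 [323. 201.]
 [323. 181.]]
[[ 88  88  87  87  89  89  88  88  87  88  86  86  86  85]
 [ 90  88  88  88  89  89  88  87  87  87  86  87  85  85]
 [ 89  88  87  88  89  89  89  88  88  87  87  86  86  86]
 [ 89  90  89  87  92  99 102  98  90  87  87  87  87  85]
 [ 88  89  86  89 104 114 116 114 109 100  87  86  86  86]
 [ 89  88  87  97 117 121 120 120 115  96  88  90  86  86]
 [ 89  89  90 109 123 123 122 122 115 104 103  95  86  86]
 [ 88  89  98 117 124 124 123 124 125 125 121 105  86  86]
 [ 89  90 106 131 129 125 125 125 126 126 124 111  89  86]
 [ 90  89 107 139 147 133 123 122 123 123 122 111  92  86]
 [ 89  89  96 125 156 160 141 126 120 121 118 105  91  88]
 [ 89  89  88 100 131 162 171 162 157 140 110  93  88  87]
 [ 90  91  88  90  96 122 148 152 148 126  97  87  87  88]
 [ 89  91  89  90  90  91  95 101  97  90  88  88  88  88]
 [ 90  90  90  91  90  91  92  89  89  90  90  89  87  87]
 [ 90  90  90  95 100  97  94  91  90  91  90  88  88  87]]
```

The notch at the hole's upper right (325,190) is the peg's end, within 2 px of where I computed it should be for an aligned hole. Threading slowly.

```bash
python3 -m crank '[{"dp":[-0.002,0.01,0],"delta_rot":[0,0,0],"fingers":-1},{"dp":[0,0.015,0.001],"delta_rot":[0,0,0],"fingers":-1},{"dp":[0,0.015,0.001],"delta_rot":[0,0,0],"fingers":-1},{"dp":[0,0,0],"delta_rot":[0,0,0],"fingers":-1}]'
python3 -m crank '[{"dp":[0,0.015,0.002],"delta_rot":[0,0,0],"fingers":-1},{"dp":[0,0.015,0.002],"delta_rot":[0,0,0],"fingers":-1},{"dp":[0,0.015,0.002],"delta_rot":[0,0,0],"fingers":-1},{"dp":[0,0.004,0],"delta_rot":[0,0,0],"fingers":-1},{"dp":[0,0,0],"delta_rot":[0,0,0],"fingers":-1},{"dp":[0,0,0],"delta_rot":[0,0,0],"fingers":-1}]'
python3 plan.py
```

```text
t: 31.2
tcp_pos: [0.6708, -0.1173, 0.2323]
tool_rot: [1.0, 0.023, 0.0, 0.001]
force: [1.0, -0.7, -2.2]
finger_gap: 0.069
gripper_force: 71.2
t: 31.7
tcp_pos: [0.6716, -0.1403, 0.2293]
tool_rot: [1.0, 0.023, -0.0, -0.0]
force: [0.3, 0.6, -1.8]
finger_gap: 0.067
gripper_force: 71.2
now [ 0.6716 -0.1403  0.2293] yaw 2.68 tilt 0.02 gap 0.067 t 31.7
diff mm/deg [  1.1 -44.7  -4.5   0. ]
```

```bash
python3 -m crank '[{"dp":[0,0,0.006],"delta_rot":[0,0,0],"fingers":-1},{"dp":[0,0,0.006],"delta_rot":[0,0,0],"fingers":-1},{"dp":[0,0,0],"delta_rot":[0,0,0],"fingers":-1},{"dp":[0,0,0],"delta_rot":[0,0,0],"fingers":-1}]'
python3 -m crank '[{"dp":[0,0,0.002],"delta_rot":[0,0,0],"fingers":-1},{"dp":[0,0,0],"delta_rot":[0,0,0],"fingers":-1},{"dp":[0,0,0],"delta_rot":[0,0,0],"fingers":-1}]'
python3 -m crank '[{"dp":[0,0,0.001],"delta_rot":[0,0,0],"fingers":-1},{"dp":[0,0,0],"delta_rot":[0,0,0],"fingers":-1},{"dp":[0,0,0],"delta_rot":[0,0,0],"fingers":-1}]'
```

```text
t: 32.03
tcp_pos: [0.6715, -0.1395, 0.223]
tool_rot: [1.0, 0.024, -0.0, -0.0]
force: [0.8, 0.2, -1.6]
finger_gap: 0.067
gripper_force: 71.2
t: 32.28
tcp_pos: [0.6718, -0.1398, 0.2226]
tool_rot: [1.0, 0.024, 0.0, 0.0]
force: [0.0, 0.4, -1.8]
finger_gap: 0.072
gripper_force: 71.3
t: 32.53
tcp_pos: [0.6718, -0.1399, 0.2223]
tool_rot: [1.0, 0.024, 0.0, -0.0]
force: [-0.3, 0.6, 0.6]
finger_gap: 0.07
gripper_force: 71.5
```

Contact came where the hole's top should meet the peg, so I'll release gently and rise.

```bash
python3 -m crank '[{"dp":[0,0,0],"delta_rot":[0,0,0],"fingers":-0.8},{"dp":[0,0,0],"delta_rot":[0,0,0],"fingers":-0.74},{"dp":[0,0,0],"delta_rot":[0,0,0],"fingers":-0.68},{"dp":[0,0,0],"delta_rot":[0,0,0],"fingers":-0.64},{"dp":[0,0,0],"delta_rot":[0,0,0],"fingers":-0.64},{"dp":[0,0,0],"delta_rot":[0,0,0],"fingers":-0.64}]' 20
python3 -m crank '[{"dp":[0,0,-0.01],"delta_rot":[0,0,0],"fingers":-0.64},{"dp":[0,0,-0.02],"delta_rot":[0,0,0],"fingers":-0.64},{"dp":[0,0,-0.03],"delta_rot":[0,0,0],"fingers":-0.64},{"dp":[0,0,-0.05],"delta_rot":[0,0,0],"fingers":-0.64},{"dp":[0,0,-0.06],"delta_rot":[0,0,0],"fingers":-0.64},{"dp":[0,0,-0.06],"delta_rot":[0,0,0],"fingers":-0.64},{"dp":[0,0,-0.05],"delta_rot":[0,0,0],"fingers":-0.64},{"dp":[0,0,0],"delta_rot":[0,0,0],"fingers":-0.64},{"dp":[0,0,0],"delta_rot":[0,0,0],"fingers":-0.64}]'
python3 -m crank '[{"dp":[0,-0.05,0],"delta_rot":[0,0,0],"fingers":-0.64},{"dp":[0,-0.05,0],"delta_rot":[0,0,0],"fingers":-0.64},{"dp":[0,-0.05,0],"delta_rot":[0,0,0],"fingers":-0.64},{"dp":[0,-0.05,0],"delta_rot":[0,0,0],"fingers":-0.64},{"dp":[0,-0.05,0],"delta_rot":[0,0,0],"fingers":-0.64},{"dp":[0,-0.05,0],"delta_rot":[0,0,0],"fingers":-0.64},{"dp":[0,-0.05,0],"delta_rot":[0,0,0],"fingers":-0.64},{"dp":[0,-0.05,0],"delta_rot":[0,0,0],"fingers":-0.64},{"dp":[0,0,0],"delta_rot":[0,0,0],"fingers":-0.64},{"dp":[0,0,0],"delta_rot":[0,0,0],"fingers":-0.64},{"dp":[0,0,0],"delta_rot":[0,0,0],"fingers":-0.64},{"dp":[0,0,0],"delta_rot":[0,0,0],"fingers":-0.64}]'
python3 - <<'E'
from h import *
snap('side','end_side.png');snap('top','end_top.png')
P=cloud('side',last('side')[1]);T=cloud('top',last('top')[1])
m=(T[...,0]>.6)&(T[...,0]<.74)&(T[...,1]>-.18)&(T[...,1]<-.1)&(T[...,2]>.1)&(T[...,2]<.19)
X=T[m];X=X[X[:,2]>.15];print('gauge top edge',len(X),X.min(0).round(3),X.max(0).round(3),X.mean(0).round(3))
# tray: rim, stones heights
p,_=last('top');k,l,s,c=cv2.connectedComponentsWithStats((p.min(2)>125).astype(np.uint8))
b=[.4386,-.327];a=np.radians(-4.9);r=np.array([[np.cos(a),np.sin(a)],[-np.sin(a),np.cos(a)]])
for i in range(1,k):
    X=onz('top',c[i],.065)[0]
    if 15<s[i,4]<200 and abs(X[0]-.44)<.1 and abs(X[1]+.327)<.13: print(c[i].round(1),s[i,4],'pan frame mm',((r@(X[:2]-b))*1e3).round(1),'z',np.median(T[l==i],0)[2].round(4))
q=T[(T[...,2]>.1)&(T[...,2]<.125)&(abs(T[...,0]-.44)<.06)&(abs(T[...,1]+.327)<.06)];print('tab',len(q),q.mean(0).round(4))
E
```

```text
t: 33.03
tcp_pos: [0.6717, -0.14, 0.2219]
tool_rot: [1.0, 0.024, 0.0, 0.0]
force: [0.1, -0.7, -0.6]
finger_gap: 0.18
gripper_force: 0.0
t: 33.78
tcp_pos: [0.6724, -0.1402, 0.3654]
tool_rot: [1.0, 0.024, 0.003, 0.001]
force: [0.3, 0.9, 0.2]
finger_gap: 0.181
gripper_force: 0.0
t: 34.78
tcp_pos: [0.6622, 0.0587, 0.3612]
tool_rot: [1.0, 0.023, -0.001, 0.0]
force: [0.1, 0.2, -0.3]
finger_gap: 0.182
gripper_force: 0.0
gauge top edge 242 [ 0.617 -0.149  0.15 ] [ 0.727 -0.135  0.171] [ 0.668 -0.141  0.162]
[496.9 228.2] 65 pan frame mm [  35.7 -111.3] z 0.0507
[435.1 233.3] 129 pan frame mm [36. 47.] z nan
[498.9 241.8] 41 pan frame mm [   1.6 -110.5] z 0.0505
[467.  245.8] 32 pan frame mm [ -1.3 -28.3] z nan
[435.8 250.1] 70 pan frame mm [-5.4 51. ] z nan
[501.9 260.1] 132 pan frame mm [ -43.6 -110.4] z nan
[477.7 262.4] 29 pan frame mm [-43.9 -48.8] z 0.0703
[439.5 265.7] 34 pan frame mm [-43.7  47.2] z nan
tab 108 [ 0.4385 -0.3247  0.1089]
```

```bash
python3 -c "
from station import manip
print(manip.sign_off())"
```

```text
the job is handed in; nothing more can be done
None
```

Done and handed in at about 35 s: by the last camera readings, all five stones present (one large, two medium, two small) are in their rows, the tray is flat inside the pan's lips, and the gauge hangs on the peg by its hanging hole.

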